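# Mount a roller blank on its arbor and feed the carriage to the engraving station

## Robot

A 6-joint arm with a two-finger parallel gripper is mounted at the origin on a cart in front of the work surface, level with it; the furniture and walls round the work are solid. World frame = base frame: x ahead of the robot, y to its left, z up, the work surface at z = 0. Lengths are in m, angles in rad, forces in N, time in s.
With the tool pointing down it reaches from about 0.375 to 0.9 m from the base axis. Payload 3.1 kg.
Tool frame: the origin (TCP) lies on the centre line of the jaws, within the pads' length; the fingertips stand 14 mm ahead of it and the grasp point (between the pads) lies 5 mm behind it; z points along the fingers, y is the line along which they close (so a half turn about z gives the same grasp; the last joint's range is limited). The gripper opens to 87 mm and grips with 3 to 60 N. Pads are 19 mm wide; open, the fingers measure 117 mm over their backs; the gripper's body (75 mm by 190 mm) begins 51 mm behind the grasp point.
Start: joints at [-1.355, 0.527, 1.433, -0, 1.181, -0.178], TCP at [0.24, -0.577, 0.237] pointing down, gripper open.
Joint ranges: [-3.08, 3.08], [-0.75, 2.2], [0.22, 2.44], [-1.43, 4.57], [0, 2.65], [-2.85, 2.85]. Speed limits (rad/s): [2.79, 2.79, 3.14, 3.14, 3.14, 3.14].

## Interface

Orientations are given as a unit quaternion [x, y, z, w].
In Python, from rig import robot gives the robot as it stands.
- The arm moves only by the tool move_arm, never from a script. Its argument "commands" is a list of rows, each an object with "hand": the finger opening in cm, from 0 to 8.7; "travel": the shift along the tool's x, y, z in cm, a list of three; "twist": the turn, a rotation vector about the tool's x, y, z in degrees, a list of three. In form: [{"hand": hand, "travel": [dx, dy, dz], "twist": [wx, wy, wz]}, ...]. A call has 1 to 5 rows; each row shifts and turns the commanded pose from where the row before left it, along the tool's axes as they then stand; what a row does not reach is not made up. A row lasts 1/12 s, in which the tool goes at most 41.7 mm and 7.16 degrees, less where a joint would pass 70% of its speed; a pose out of reach is approached as far as the arm can. A call is refused whole if a number of a shift passes 4.17 or a number of a turn 7.16, either way. A call with a gripper value outside its range is refused whole. The fingers move at their own pace and stop on an object; "force" is the grip in N (left out, the last holds). Time passes only in rows, so rows that do not move let the fingers close. It gives the time, the measured TCP pose, the force, the opening and the grip force at its end, in the units of the state.
- robot.get_obs(): the state, without advancing time (a new reading comes with each control period).
- robot.camera(name): name is "scene" or "top"; returns a dict with "frame" (400x640x3 uint8, red, green, blue), "fov_y" (degrees; the focal length in pixels is half the picture's height over the tangent of half this angle, whatever the lens; pixels are square), "cx", "cy" (the principal point, pixels), "extrinsics" (4x4, takes a point from camera to world coordinates). Camera axes: x right, y down, z forward; pixel columns grow to the right and rows downward; lengths in m; the calibration is good to about 2 mm. A picture is of the moment at which its call begins. There is no depth.
- robot.hand_in(): hands the job in; it is judged then, once.
The state is a dict: "time": time; "q": joint angles; "joint_velocities": joint speeds; "joint_torque": joint torques, N m; "position": TCP position; "tool_rot": TCP orientation; "ft_force": force on the tool from outside, world axes, zero at the start; "moment": the same for the moment, N m; "grip_width": finger opening in m; "grip_force": force on a finger pad.
Only numpy, scipy, OpenCV 4.12 (cv2) and the standard library are available. Lean on these libraries where they do the work, as an engineer would, in place of code of your own. Each camera call takes 0.05 s, during which the arm holds its last target. There are 200 camera calls.

## Task

Slide the steel arbor from the front through the near bearing, the brass roller and the far bearing of the engraving carriage until the shoulder of its handle sits home against the near bearing. Then push the carriage to the left along its rails until it clicks into the next detent, with the roller under the engraving spindle, and leave it seated there. Do not shift the wire brush or the loupe that lie beside the work.

Things in the scene. Friction and masses are not known exactly. Their poses are not given: they have to be found in the camera images.
- carriage (a joint): carriage position along its rails, m, growing to the left (y of the bearing points): 0 in the load detent, where it starts; 0.130 in the next detent, the arbor then right under the spindle; the rails end at a stop at 0.154. A spring ball takes about 8 N to leave a detent and pulls in by itself within 4 mm of its centre; about 1.5 N drag between
- engraver: fixed machine, origin on the bench under its bed (146 x 260 mm); y = feed direction (left), x away from the robot. From a column behind the rails (x over 0.074) an arm reaches over them: x -0.094 (knob) to 0.108, y -0.040 (lamp bar) to 0.050, underside 153 mm above the bench, top 207. At the work station the push plate is 30 mm in under the arm: an upright tool strikes it, so lean it back
- spindle_tip (a point): lower tip of the engraving tool, on the spindle's axis, 106 mm above the bench (x = 0, y = 0.020 in the engraver's frame)
- bearing_near (a point): centre of the outer mouth of the carriage's near (robot-side) bearing hole, 76 mm above the bench; axes: x along the hole towards the far bearing, y feed direction (left), z up. Moves with the carriage. Hole 15 mm across in an upright plate 44 mm (y) by 12 mm (x), top 100 mm above the bench
- bearing_far (a point): centre of the outer face of the far bearing (away from the robot), same hole and plate; 84 mm from bearing_near along x. Same axes
- push_plate (a point): centre of the right-hand face of the carriage's dark steel push plate, 45 mm above the bench; the plate is 100 mm wide (x) and reaches from 22 to 68 mm above the bench; push along +y of this frame. The rail ends to its right are 34 mm high at x = +-24 to +-48 mm, with nothing higher than 12 mm between them
- roller: loose brass roller blank, 44 mm in diameter, 52 mm long, 0.3 kg, with a 16 mm bore along its x axis; lies in a V saddle between the two bearings (60 mm apart) with its bore in line with them. Origin at its centre
- arbor: loose, 162 mm long, 0.14 kg: ribbed aluminium handle 22 mm in diameter, 60 long; steel shank 12 mm in diameter, 88 long; conical nose 14 long, down to 4 mm. Origin on its axis at the shoulder between handle and shank; x points to the nose. Starts level in a notched wooden rest, axis 52 mm above the bench, handle overhanging the rest's robot-side end
- arbor_grip (a point): middle of the arbor's handle, 30 mm behind the shoulder: grip here from above across the 22 mm. Axes as the arbor
- arbor_tip (a point): end of the arbor's nose, 102 mm ahead of the shoulder
- arbor_rest: fixed pale wooden rest with two V notches, 90 (x) x 56 x 62 mm; origin under its centre, x along the notches; the arbor's shoulder starts at x = -0.044
- brass_brush: bystander: brass-wire brush with a wooden stock, 190 x 17 x 24 mm, lying right of the machine towards the back; do not shift
- loupe: bystander: folding loupe, 60 x 26 x 15 mm, lying in front of the machine; do not shift
Not all that is in view belongs to the job. There is more than one size of the roller; the job needs the smaller.

How it is judged:
By the outcome, as a careful person would: the job done as asked, in the order asked, and still so for the second after the job is handed in, with the robot touching nothing.
It also fails if it takes over 53 s, if anything falls off the work surface, if the arm or the gripper's body presses on something with over 40 N, if the wrist force passes 120 N, or if a joint passes its speed limit or range.

## Working session

There is one attempt and no reset: what is moved stays moved. The work goes in short steps, Python scripts to look and compute and a tool call to move; the robot and the scene stay as the last step left them, time stands still between calls to the robot, and variables do not carry over. Pictures are saved under pics/ and viewed, at most 10 in all, crops included, and the job is handed in when it is done.

Besides the shell and the picture viewer there is one more tool, called by a JSON object that holds its "op" and its "data". move_arm: Moves the arm, as the interface text tells. Its arguments: {"type":"object","properties":{"commands":{"type":"array"},"force":{"type":"number"}},"required":["commands"]}

```bash
mkdir -p pics; ls; cat > h.py <<'E'
import numpy as np, cv2
from rig import robot
def cam(n):
    c=robot.camera(n); f=200/np.tan(np.radians(c['fov_y'])/2)
    return c,f
def ray(c,f,u,v):
    T=np.array(c['extrinsics']); d=T[:3,:3]@np.array([(u-c['cx'])/f,(v-c['cy'])/f,1]); return T[:3,3],d
def onz(c,f,u,v,z):
    o,d=ray(c,f,u,v); return o+d*(z-o[2])/d[2]
def proj(c,f,p):
    T=np.array(c['extrinsics']); q=T[:3,:3].T@(np.array(p)-T[:3,3]); return q[:2]/q[2]*f+[c['cx'],c['cy']]
E
python3 - <<'E'
from h import *
for n in('scene','top'):
    c,f=cam(n); print(n,f,c['cx'],c['cy'],np.round(c['extrinsics'],3).tolist())
    cv2.imwrite(f'pics/{n}0.png',c['frame'][:,:,::-1]); 
    np.save(f'{n}0.npy',c['frame'])
print(robot.get_obs())
E
```

```text
pics
scene 397.4936150631581 318.0822605344985 193.42058394098942 [[-0.539, -0.313, 0.782, -0.337], [-0.842, 0.228, -0.489, 0.464], [-0.025, -0.922, -0.386, 0.524], [0.0, 0.0, 0.0, 1.0]]
top 439.06808165327686 317.8583644278068 200.3243397121695 [[0.002, -0.995, 0.103, 0.437], [-1.0, -0.002, 0.003, -0.097], [-0.003, -0.103, -0.995, 1.093], [0.0, 0.0, 0.0, 1.0]]
{'time': 0.1, 'q': array([-1.35454211e+00,  5.28368311e-01,  1.43378606e+00,  1.70474020e-05,
        1.18139354e+00, -1.78513098e-01]), 'joint_velocities': array([-0.00178614, -0.00047382, -0.00310873, -0.00055435,  0.0011999 ,
       -0.00038267]), 'joint_torque': array([-5.09291967e-04, -4.40985990e+01, -1.77150911e+01,  6.35419716e-02,
        5.34171530e-02, -5.64741504e-05]), 'position': array([ 0.24025614, -0.57628753,  0.23566868]), 'tool_rot': array([ 9.80583178e-01,  1.96101188e-01, -1.05663138e-05, -9.77604498e-04]), 'ft_force': array([-0.11067173,  1.18181327,  0.14667252]), 'moment': array([-0.0385918 ,  0.02588529, -0.03814536]), 'grip_force': 0.0, 'grip_width': 0.08690550297055029}
```

View pics/scene0.png

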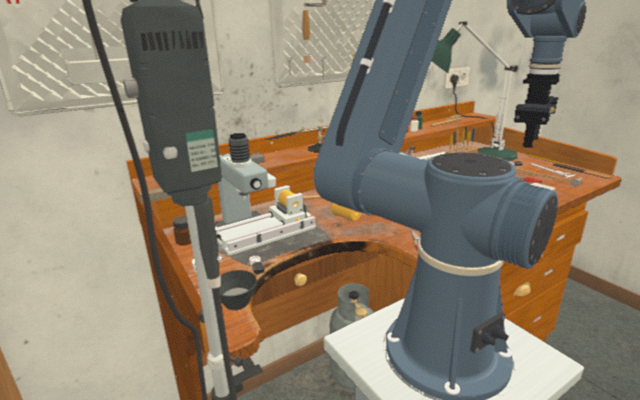

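View pics/top0.png

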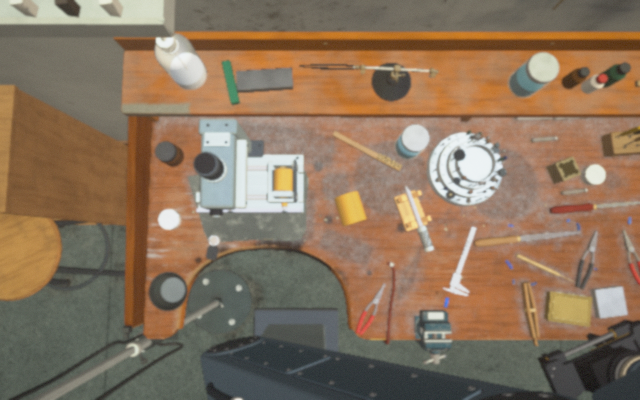

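The top view shows the arbor in its pale rest at about (412,212), handle at about (427,240). The carriage with the small roller is at (284,180), a loose bigger roller at (350,207) and the brush at (367,150). The loupe is probably at (213,240). I'll enlarge that area to confirm.

```bash
python3 - <<'E'
from h import *
im=np.load('top0.npy')[110:260,190:450,::-1]
cv2.imwrite('pics/topcrop.png',cv2.resize(im,None,fx=3,fy=3,interpolation=cv2.INTER_CUBIC))
E
```

```text
(no output)
```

View pics/topcrop.png

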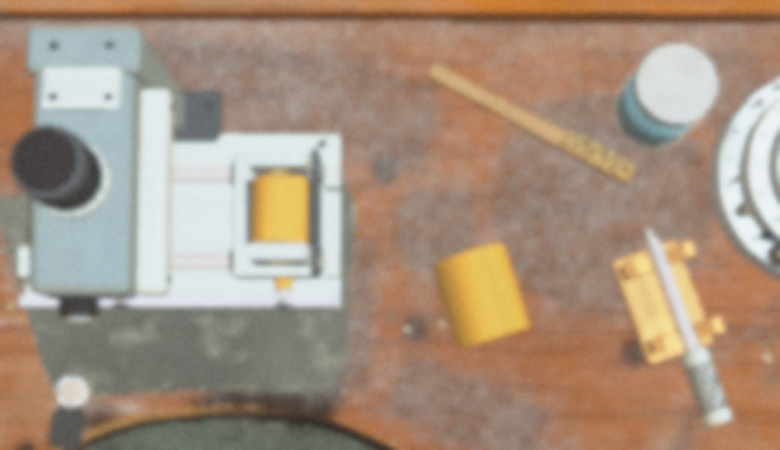

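Candidates for the roller are the one in the carriage saddle at (284,180), and the loose fatter one at (350,207). The one in the saddle is the smaller and sits in line with the bearings, so it fits; the other is the decoy. The arbor lies in the pale rest with its handle at the lower right, near (425,238). The dark push plate is the strip at (296,180).

```bash
cat > meas.py <<'E'
from h import *
def edges(S,u0,u1,v,lvl_fn=None):
    """steepest subpixel transitions (rise, fall) of row profile"""
    p=cv2.GaussianBlur(S[v:v+1,u0:u1].astype(np.float32),(3,1),0)[0]; g=np.gradient(p)
    def sub(i):
        if 0<i<len(g)-1:
            a,b,c_=abs(g[i-1]),abs(g[i]),abs(g[i+1]); return i+0.5*(a-c_)/(a-2*b+c_)
        return i
    return u0+sub(int(g.argmax())),u0+sub(int(g.argmin()))
E
python3 - <<'E'
from meas import *
F=[]
for k in range(8):
    c,f=cam('top'); F.append(c['frame'].astype(float))
im=np.mean(F,0); np.save('topavg.npy',im)
sat=im.max(2)-im.min(2); V=im.mean(2)
# roller
L=[];R=[]
for v in range(170,190):
    a,b=edges(sat,268,296,v); L.append((a,v));R.append((b,v))
for v in (170,175,180,185,189): print(v,np.round(edges(sat,268,296,v),2))
mid=[(np.array(a)+b)/2 for a,b in zip(L,R)]
P=[onz(c,f,*m,0.076) for m in mid]; P=np.array(P); k=np.polyfit(P[:,0],P[:,1],1); print('roller axis y=',k, P[[0,-1]])
m=(sat>90)[164:196,264:298]; ys,xs=np.nonzero(m); print('roller px',xs.mean()+264,ys.mean()+164, np.bincount(ys))
# bed front edge
E_=[]
for u in range(205,300,3):
    col=V[205:220,u]; g=np.gradient(col); i=int(g.argmin())
    a,b,d=abs(g[i-1]),abs(g[i]),abs(g[i+1]); E_.append((u,205+i+0.5*(a-d)/(a-2*b+d)))
print(np.round(E_,1).tolist())
for z in(0.012,0.034):
    P=np.array([onz(c,f,*e,z) for e in E_]); print('bed edge',np.polyfit(P[:,1],P[:,0],1),P[0],P[-1])
# arbor : low-sat mask
m=((sat<60)).astype(np.uint8); m[:186]=0;m[254:]=0;m[:,:398]=0;m[:,438:]=0
n,l,st,ct=cv2.connectedComponentsWithStats(m)
for i in range(1,n):
    if st[i,4]>20: print(st[i],ct[i])
print((sat[184:254:3,396:440:2]).astype(int))
E
```

```text
170 [274.49 292.09]
175 [273.94 292.41]
180 [273.73 292.39]
185 [273.68 292.36]
189 [273.69 292.3 ]
roller axis y= [-0.00339519 -0.01043521] [[ 0.61370875 -0.01264974  0.076     ]
 [ 0.56878529 -0.01243528  0.076     ]]
roller px 283.4236842105263 178.81578947368422 [ 0  0  0  0  9 15 16 18 18 18 18 18 18 18 18 18 18 18 18 18 18 18 18 18
 17 17]
[[205.0, 211.9], [208.0, 212.0], [211.0, 207.7], [214.0, 207.8], [217.0, 207.7], [220.0, 207.7], [223.0, 212.0], [226.0, 212.0], [229.0, 211.2], [232.0, 211.5], [235.0, 212.0], [238.0, 212.0], [241.0, 211.9], [244.0, 211.9], [247.0, 212.0], [250.0, 212.0], [253.0, 211.9], [256.0, 211.9], [259.0, 211.9], [262.0, 211.9], [265.0, 211.9], [268.0, 211.9], [271.0, 211.9], [274.0, 211.9], [277.0, 211.9], [280.0, 211.8], [283.0, 210.6], [286.0, 211.2], [289.0, 211.9], [292.0, 211.9], [295.0, 211.8], [298.0, 211.8]]
bed edge [0.01970153 0.52003139] [0.51955172 0.18498906 0.012     ] [ 0.520315  -0.0447482  0.012    ]
bed edge [0.01970153 0.51838266] [0.5178737  0.17924096 0.034     ] [ 0.51862144 -0.04581984  0.034     ]
[398 186  37  68 719] [418.382
[... 1640 characters left out ...]
6  34  15   8   5   4  46  82
   85  89  97  98]
 [ 81  86  86  90  90  91  91  88  89  88  85  66  21  11   5   6  19  83
   99  98  98  95]
 [ 87  88  90  91  92  90  89  93  95  92  87  82  45  17   9   5   4  45
   95  97  93  94]
 [ 89  85  85  86  86  85  83  87  89  81  76  72  58  21  14   7   7  11
   74  97  92  96]
 [ 94  91  88  90  90  87  87  88  83  77  71  73  70  43  17  10   6   3
   43  93  99 103]
 [ 88  88  85  83  83  80  77  77  71  69  68  61  55  50  23  15   6   8
    3  56  90  98]
 [ 96  96  95  92  89  86  82  80  76  72  63  57  60  60  41  24  20  11
   31  65  79  82]
 [ 90  94  98  99  94  84  77  73  72  67  57  52  63  70  66  70  78  82
   84  82  86  90]]
```

```bash
python3 - <<'E'
from meas import *
im=np.load('topavg.npy'); sat=im.max(2)-im.min(2)
c,f=cam('top')
pts=[]
for v in list(range(194,222)):
    us=np.arange(398,436); s=sat[v,398:436]; ui=398+int(np.argmin(np.convolve(s,np.ones(3)/3,'same')[1:-1]))+1
    w=np.clip(50-sat[v,ui-5:ui+6],0,None); pts.append((np.sum(w*np.arange(ui-5,ui+6))/w.sum(),v))
P=np.array([onz(c,f,*p,0.052) for p in pts]); k=np.polyfit(P[:,0],P[:,1],1); r=P[:,1]-np.polyval(k,P[:,0])
print('shank: y=%.4f x + %.4f'%tuple(k),'yaw',np.degrees(np.arctan(k[0])),'res',r.std()*1e3)
# profile along the axis: sat/value on axis
th=np.arctan(k[0]); 
for x in np.arange(0.45,0.64,0.004):
    p=np.array([x,np.polyval(k,x),0.052]); 
    a=[]
    for d in np.arange(-.018,.0181,.003):
        u,v=proj(c,f,p+d*np.array([-np.sin(th),np.cos(th),0])); a.append(int(cv2.getRectSubPix(sat.astype(np.float32),(1,1),(float(u),float(v)))[0,0]))
    print('%.3f %.3f'%(p[0],p[1]),a)
# push plate right face & near plate
V=im.mean(2)
print(np.round(V[180,286:310]).astype(int)); print(np.round(V[184:214,284]).astype(int)); print(np.round(V[155:172,284]).astype(int))
for u in(296,297,298,299): print(u,onz(c,f,u,180,0.068))
for v in (190,195,200,164,168): print(v,onz(c,f,284,v,0.1))
s,fs=cam('scene'); g=s['frame'][:,:,::-1]
a=cv2.resize(g[150:270,205:335],None,fx=4,fy=4,interpolation=cv2.INTER_CUBIC); b=cv2.resize(g[30:160,490:590],None,fx=2.5,fy=2.5)
o=np.zeros((480,800,3),np.uint8); o[:,:520]=a; o[:325,530:780]=b; cv2.imwrite('pics/sc1.png',o)
print('tcp px',proj(s,fs,[.24,-.577,.237]),proj(s,fs,[.24,-.577,.293]),proj(s,fs,[.24,-.577,.393]))
E
```

```text
shank: y=0.3527 x + -0.5084 yaw 19.42540484942131 res 0.128123866767274
0.450 -0.350 [98, 96, 68, 25, 6, 5, 5, 9, 14, 20, 40, 62, 72]
0.454 -0.348 [95, 91, 67, 26, 4, 5, 6, 9, 13, 19, 41, 62, 70]
0.458 -0.347 [98, 93, 69, 29, 6, 5, 4, 9, 15, 22, 46, 70, 79]
0.462 -0.345 [92, 89, 65, 23, 4, 6, 6, 9, 14, 22, 49, 75, 85]
0.466 -0.344 [77, 76, 56, 20, 5, 5, 6, 9, 13, 20, 48, 76, 83]
0.470 -0.343 [69, 69, 49, 19, 6, 6, 5, 9, 14, 22, 46, 76, 85]
0.474 -0.341 [61, 58, 44, 13, 7, 8, 6, 11, 16, 21, 43, 71, 84]
0.478 -0.340 [57, 50, 34, 11, 7, 7, 6, 11, 17, 22, 40, 66, 75]
0.482 -0.338 [66, 61, 50, 23, 5, 5, 4, 12, 23, 37, 54, 66, 74]
0.486 -0.337 [82, 92, 93, 81, 45, 11, 2, 14, 44, 81, 95, 96, 99]
0.490 -0.336 [100, 104, 104, 93, 54, 7, 2, 15, 54, 81, 86, 93, 95]
0.494 -0.334 [109, 110, 111, 101, 60, 13, 2, 15, 55, 86, 91, 93, 98]
0.498 -0.333 [109, 109, 109, 101, 62, 13, 2, 15, 52, 88, 96, 97, 101]
0.502 -0.331 [100, 102, 100, 91, 55, 10, 2, 14, 49, 86, 96, 98, 100]
0.506 -0.330 [97, 99, 95, 88, 55, 12, 2, 16, 52, 86, 91, 91, 94]
0.510 -0.329 [98, 98, 94, 86, 52, 9, 3, 16, 54, 85, 91, 90, 92
[... 2165 characters left out ...]
229 229 220 189
 149 132 135 149 152 145]
[179 180 179 180 178 179 190 212 225 229 228 218 189 164 185 220 226 211
 182 174 177 185 201 216 218 210 186 147 116 112]
[218 229 232 232 232 230 230 229 227 214 179 158 158 166 174 177 179]
296 [ 0.59127875 -0.04222031  0.068     ]
297 [ 0.59128351 -0.04457882  0.068     ]
298 [ 0.59128828 -0.0469373   0.068     ]
299 [ 0.59129305 -0.04929575  0.068     ]
190 [ 0.5633846 -0.0167626  0.1      ]
195 [ 0.55191297 -0.01688237  0.1       ]
200 [ 0.54046839 -0.01700186  0.1       ]
164 [ 0.62347703 -0.01613518  0.1       ]
168 [ 0.6141837  -0.01623221  0.1       ]
tcp px [530.64778643 136.68525678] [534.48613322 115.9632488 ] [541.74837402  76.756731  ]
```

View pics/sc1.png

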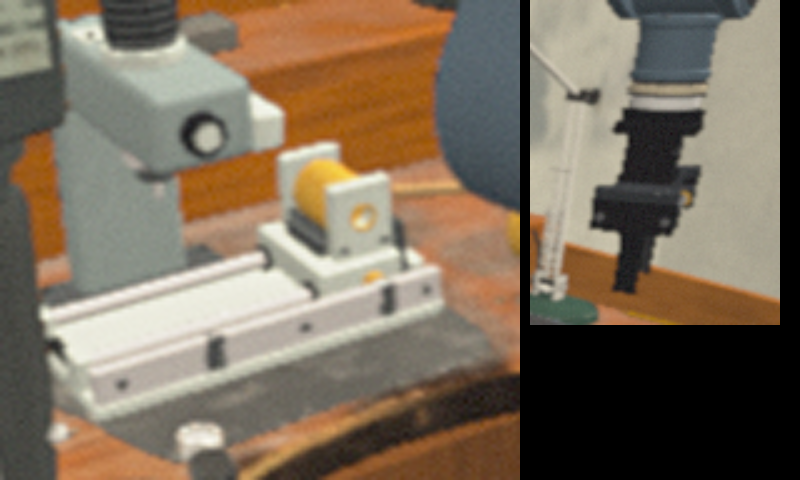

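The scene crop shows the near bearing's hole at crop (363,216), which is image pixel (295.8,204.0), with the brass roller behind it. The engraver arm and its knob are at upper left, and the loupe is at (255,262). Next I'll triangulate the bearing and plan the approach, with the tool leaned back 30° so the gripper body clears the engraver's arm.

```bash
cat >> h.py <<'E'
from scipy.spatial.transform import Rotation as Ro
def RT(yaw,lean,roll=0): # tool x at yaw (deg), fingers leaned forward by lean; roll about tool x
    return Ro.from_euler('z',yaw,degrees=True)*Ro.from_euler('x',180+roll,degrees=True)*Ro.from_euler('y',lean,degrees=True)
def plan(pt,R,n,p=None,Q=None):
    o=robot.get_obs(); p=o['position'] if p is None else np.array(p); Q=Ro.from_quat(o['tool_rot']) if Q is None else Q
    w=(Q.inv()*R).as_rotvec()/n; d=(np.array(pt)-p)/n
    for i in range(n):
        t=Q.inv().apply(d)*100; print(np.round(t,2).tolist(),np.round(np.degrees(w),2).tolist()); Q=Q*Ro.from_rotvec(w)
E
python3 - <<'E'
from h import *
s,fs=cam('scene'); print('hole', onz(s,fs,295.75,204,.076))
plan([.4548,-.348,.15],RT(19.43,30),10)
E
```

```text
hole [ 0.5435006  -0.01286978  0.076     ]
[2.86, -1.29, 0.87] [-0.08, 3.0, 0.31]
[2.8, -1.31, 1.01] [-0.08, 3.0, 0.31]
[2.74, -1.32, 1.16] [-0.08, 3.0, 0.31]
[2.67, -1.34, 1.29] [-0.08, 3.0, 0.31]
[2.59, -1.35, 1.43] [-0.08, 3.0, 0.31]
[2.5, -1.37, 1.56] [-0.08, 3.0, 0.31]
[2.41, -1.39, 1.69] [-0.08, 3.0, 0.31]
[2.31, -1.4, 1.81] [-0.08, 3.0, 0.31]
[2.21, -1.42, 1.93] [-0.08, 3.0, 0.31]
[2.09, -1.43, 2.04] [-0.08, 3.0, 0.31]
```

{"op": "move_arm", "data": {"commands": [{"hand": 8.7, "travel": [2.86, -1.29, 0.87], "twist": [-0.1, 3, 0.3]}, {"hand": 8.7, "travel": [2.8, -1.31, 1.0], "twist": [-0.1, 3, 0.3]}, {"hand": 8.7, "travel": [2.74, -1.32, 1.16], "twist": [-0.1, 3, 0.3]}, {"hand": 8.7, "travel": [2.67, -1.34, 1.3], "twist": [-0.1, 3, 0.3]}, {"hand": 8.7, "travel": [2.6, -1.35, 1.43], "twist": [-0.1, 3, 0.3]}], "force": 30}}

```text
time: 1.07
position: [0.3485, -0.4616, 0.1933]
tool_rot: [0.975, 0.181, 0.13, -0.021]
ft_force: [-0.1, -0.0, 0.6]
grip_width: 0.0868
grip_force: 0.0
```

{"op": "move_arm", "data": {"commands": [{"hand": 8.7, "travel": [2.5, -1.37, 1.56], "twist": [-0.1, 3, 0.3]}, {"hand": 8.7, "travel": [2.41, -1.39, 1.7], "twist": [-0.1, 3, 0.3]}, {"hand": 8.7, "travel": [2.31, -1.4, 1.81], "twist": [-0.1, 3, 0.3]}, {"hand": 8.7, "travel": [2.2, -1.42, 1.93], "twist": [-0.1, 3, 0.3]}, {"hand": 8.7, "travel": [2.1, -1.43, 2.04], "twist": [-0.1, 3, 0.3]}]}}

```text
time: 1.48
position: [0.4557, -0.3474, 0.1498]
tool_rot: [0.952, 0.164, 0.257, -0.042]
ft_force: [0.3, -0.2, 0.7]
grip_width: 0.0868
grip_force: 0.0
```

```bash
python3 - <<'E'
from h import *
s,fs=cam('scene'); g=s['frame'][:,:,::-1]; 
t,ft=cam('top'); h=t['frame'][:,:,::-1]
o=robot.get_obs(); print(o['time'],o['position'],o['q'],Ro.from_quat(o['tool_rot']).as_matrix().round(3).tolist(),o['ft_force'])
plan([.4548,-.348,.0477],RT(19.43,30),5)
im=np.zeros((580,800,3),np.uint8); im[:400,:640]=g; im[400:580,:390]=cv2.resize(h[190:280,300:495],None,fx=2,fy=2); cv2.imwrite('pics/hover.png',im)
E
```

```text
1.5833 [ 0.45477405 -0.34259724  0.14775254] [-1.1121865   0.57181013  1.84343392  0.74930681  0.81972887 -0.43361399] [[0.816, 0.337, 0.47], [0.29, -0.941, 0.173], [0.501, -0.005, -0.866]] [-0.60707564  0.75181496 -0.1770709 ]
[-1.03, 0.11, 1.71] [-0.08, -0.01, 0.02]
[-1.03, 0.11, 1.71] [-0.08, -0.01, 0.02]
[-1.03, 0.11, 1.71] [-0.08, -0.01, 0.02]
[-1.03, 0.11, 1.71] [-0.08, -0.01, 0.02]
[-1.03, 0.1, 1.71] [-0.08, -0.01, 0.02]
```

View pics/hover.png

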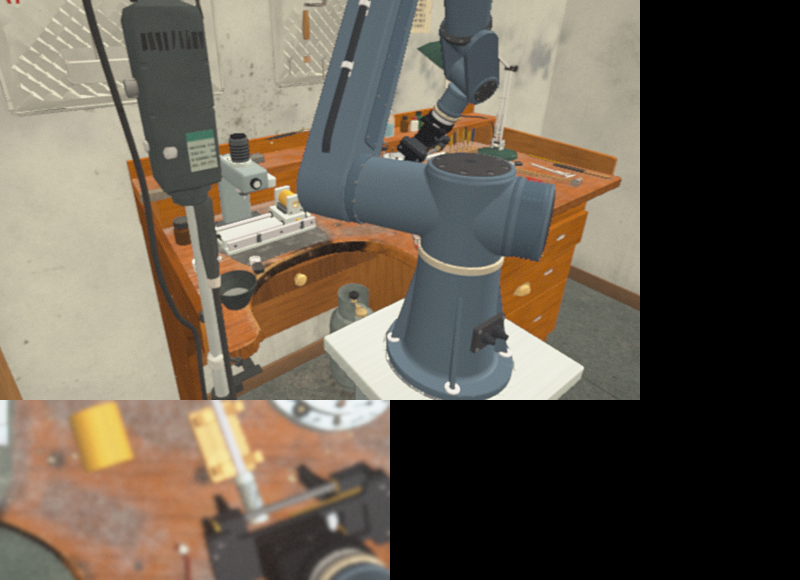

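The gripper straddles the handle, with fingers at about crop (222,500) and (312,472) and the handle between them once parallax is allowed for. The gripper body is wide across the jaws, so the lean is needed. I'll lower partway and let it settle.

{"op": "move_arm", "data": {"commands": [{"hand": 8.7, "travel": [-1.0, 0, 1.7], "twist": [0, 0, 0]}, {"hand": 8.7, "travel": [-1.0, 0, 1.7], "twist": [0, 0, 0]}, {"hand": 8.7, "travel": [0, 0, 0], "twist": [0, 0, 0]}, {"hand": 8.7, "travel": [0, 0, 0], "twist": [0, 0, 0]}]}}

```text
time: 1.92
position: [0.4543, -0.3486, 0.11]
tool_rot: [0.952, 0.164, 0.255, -0.043]
ft_force: [-0.3, -0.8, -0.2]
grip_width: 0.087
grip_force: 0.0
```

```bash
python3 - <<'E'
from h import *
for k in range(3):
    cam('top'); o=robot.get_obs(); print(o['time'],o['position'],np.abs(o['joint_velocities']).max(),o['ft_force'])
plan([.4548,-.348,.0477],RT(19.43,30),3)
E
```

```text
1.9667 [ 0.4545873  -0.34897334  0.11068919] 0.019544804947779996 [ 0.64508748 -0.37944155  0.14740117]
2.0167 [ 0.45473183 -0.34916882  0.11113635] 0.011749327842345272 [ 0.4621609  -0.32348608  0.38017012]
2.0667 [ 0.45478529 -0.3491962   0.11135226] 0.0055046184979155605 [-0.34863125 -0.43205466  0.302876  ]
[-1.05, -0.05, 1.84] [0.08, -0.01, 0.07]
[-1.05, -0.05, 1.84] [0.08, -0.01, 0.07]
[-1.05, -0.04, 1.84] [0.08, -0.01, 0.07]
```

{"op": "move_arm", "data": {"commands": [{"hand": 8.7, "travel": [-1.05, -0.05, 1.84], "twist": [0, 0, 0]}, {"hand": 6, "travel": [-1.05, -0.05, 1.84], "twist": [0, 0, 0]}, {"hand": 4, "travel": [-1.05, -0.05, 1.84], "twist": [0, 0, 0]}, {"hand": 3.5, "travel": [0, 0, 0], "twist": [0, 0, 0]}, {"hand": 3.5, "travel": [0, 0, 0], "twist": [0, 0, 0]}]}}

```text
time: 2.48
position: [0.4544, -0.3468, 0.0469]
tool_rot: [0.952, 0.164, 0.256, -0.043]
ft_force: [-0.1, -0.3, 0.5]
grip_width: 0.0681
grip_force: 0.0
```

{"op": "move_arm", "data": {"commands": [{"hand": 1.0, "travel": [0, 0, 0], "twist": [0, 0, 0]}, {"hand": 1.0, "travel": [0, 0, 0], "twist": [0, 0, 0]}, {"hand": 1.0, "travel": [0, 0, 0], "twist": [0, 0, 0]}, {"hand": 1.0, "travel": [0, 0, 0], "twist": [0, 0, 0]}, {"hand": 1.0, "travel": [0, 0, 0], "twist": [0, 0, 0]}], "force": 40}}

```text
time: 2.9
position: [0.4546, -0.3471, 0.0474]
tool_rot: [0.952, 0.164, 0.256, -0.042]
ft_force: [0.1, -0.2, 0.6]
grip_width: 0.035
grip_force: 0.0
```

```bash
python3 - <<'E'
from h import *
o=robot.get_obs(); print({k:np.round(v,4).tolist() for k,v in o.items()})
E
```

```text
{'time': 2.9, 'q': [-1.1157, 0.7648, 1.8794, 0.9446, 0.6597, -0.6973], 'joint_velocities': [-0.0009, 0.0054, 0.0016, 0.0002, 0.0002, -0.0012], 'joint_torque': [-0.0075, -41.2473, -5.0294, 0.8841, 1.2088, 0.021], 'position': [0.4546, -0.3471, 0.0474], 'tool_rot': [0.9518, 0.1642, 0.2557, -0.0417], 'ft_force': [0.0701, -0.1855, 0.5501], 'moment': [-0.0959, 0.3247, 0.012], 'grip_force': 0.0, 'grip_width': 0.035}
```

```bash
cat > kin.py <<'E'
from h import *
from scipy.optimize import least_squares
z=np.array([0,0,1.]);x=np.array([1.,0,0])
ry=lambda a:Ro.from_rotvec([0,a,0]); rz=lambda a:Ro.from_rotvec([0,0,a])
def basis(q):
    A=rz(q[0]);B=A*ry(q[1]);C=B*ry(q[2]);D=C*rz(q[3])*ry(q[4])
    return np.array([z,A.apply(x),B.apply(z),B.apply(x),C.apply(z),C.apply(x),D.apply(z)]).T, D*rz(q[5])
E
python3 - <<'E'
from kin import *
Q=[[-1.35454211e+00,5.28368311e-01,1.43378606,1.7e-05,1.18139354,-.178513],[-1.1121865,0.57181013,1.84343392,0.74930681,0.81972887,-0.43361399],[-1.1157,0.7648,1.8794,0.9446,0.6597,-0.6973]]
P=[[.24025614,-.57628753,.23566868],[0.45477405,-0.34259724,0.14775254],[.4546,-.3471,.0474]]
M=np.vstack([basis(q)[0] for q in Q]); p=np.hstack(P)
print(np.linalg.svd(M)[1]); 
for cols in ([0,2,4,6],[0,1,2,4,6],[0,1,2,4,5,6]):
    s,r,_,_=np.linalg.lstsq(M[:,cols],p,rcond=None); print(cols,s,r, np.abs(M[:,cols]@s-p).max())
for q in Q: print(basis(q)[1].as_quat())
E
```

```text
[3.38057473 2.97817013 0.67991006 0.35379976 0.32267436 0.07299588
 0.07292521]
[0, 2, 4, 6] [0.59720775 0.38367386 0.43966365 0.51578613] [0.01306416] 0.11175516092230545
[0, 1, 2, 4, 6] [0.61746974 0.0228181  0.35253632 0.43353959 0.51488564] [0.01302774] 0.1114415509141051
[0, 1, 2, 4, 5, 6] [ 0.5018514  -0.05228345  0.58781329  0.44257284  0.10065471  0.5141121 ] [0.01238758] 0.10855233404118181
[ 5.54712567e-01  8.32041473e-01  6.83782552e-04 -6.98756603e-04]
[0.55640206 0.78944626 0.21327122 0.14733209]
[0.55692725 0.78913751 0.21020208 0.1513576 ]
```

{"op": "move_arm", "data": {"commands": [{"hand": 1.0, "travel": [0, 0, 0], "twist": [0, 0, 0]}, {"hand": 1.0, "travel": [0, 0, 0], "twist": [0, 0, 0]}, {"hand": 1.0, "travel": [0, 0, 0], "twist": [0, 0, 0]}], "force": 40}}

```text
time: 3.15
position: [0.4545, -0.3471, 0.0468]
tool_rot: [0.952, 0.164, 0.256, -0.042]
ft_force: [1.0, -0.5, 0.5]
grip_width: 0.0207
grip_force: 40.0
```

```bash
python3 - <<'E'
import re
s=open('kin.py').read()
s=s.replace("C.apply(x),D.apply(z)]).T, D*rz(q[5])","C.apply(x),D.apply(z),A.apply([0,1.,0]),D.apply(x),(C*rz(q[3])).apply([0,1.,0])]).T, D*rz(q[5]+TC)").replace("z=np","TC=np.pi/2\nz=np",1)
open('kin.py','w').write(s)
E
python3 - <<'E'
from kin import *
o=robot.get_obs()
Q=[[-1.35454211e+00,5.28368311e-01,1.43378606,1.7e-05,1.18139354,-.178513],[-1.1121865,0.57181013,1.84343392,0.74930681,0.81972887,-0.43361399],o['q']]
P=[[.24025614,-.57628753,.23566868],[0.45477405,-0.34259724,0.14775254],o['position']]
M=np.vstack([basis(q)[0] for q in Q]); p=np.hstack(P)
for cols in ([0,2,4,6,7],[0,1,2,4,6,7],[0,2,4,5,6,7],[0,2,4,6,7,8],[0,2,4,6,7,9]):
    s,r,_,_=np.linalg.lstsq(M[:,cols],p,rcond=None); print(cols,s.round(4), (M[:,cols]@s-p).round(4))
for q in Q: print(basis(q)[1].as_quat())
print(o['tool_rot'])
E
```

```text
[0, 2, 4, 6, 7] [0.3394 0.4356 0.4055 0.3038 0.1069] [-0.0084  0.0192  0.0214  0.0075 -0.0105 -0.0082  0.0027 -0.0009 -0.0132]
[0, 1, 2, 4, 6, 7] [0.406  0.0841 0.3226 0.3818 0.2941 0.1101] [-0.0041  0.0147  0.0092  0.009  -0.0172 -0.0105 -0.0014  0.0039  0.0013]
[0, 2, 4, 5, 6, 7] [0.2742 0.588  0.3917 0.1141 0.2915 0.111 ] [ 0.  0. -0. -0. -0. -0.  0.  0.  0.]
[0, 2, 4, 6, 7, 8] [ 0.4404  0.3755  0.3605  0.3797  0.1095 -0.0754] [-0.0051  0.0165  0.0116  0.0151 -0.0138 -0.006  -0.007   0.0008 -0.0056]
[0, 2, 4, 6, 7, 9] [0.4088 0.3818 0.4348 0.3191 0.0809 0.0271] [-0.0074  0.0196  0.0179  0.0109 -0.0142 -0.0069 -0.001   0.0008 -0.011 ]
[ 9.80583185e-01  1.96101150e-01 -1.05882530e-05 -9.77602811e-04]
[ 0.95165847  0.16478714  0.25498505 -0.046626  ]
[ 0.95189182  0.16383525  0.2555428  -0.04192679]
[ 0.95189182  0.16383525  0.2555428  -0.04192679]
```

```bash
cat >> kin.py <<'E'
COL=[0,2,4,5,6,7]; LEN=np.array([.2742,.588,.3917,.1141,.2915,.111])
LO=np.array([-3.08,-.75,.22,-1.43,0,-2.85]);HI=np.array([3.08,2.2,2.44,4.57,2.65,2.85])
def fk(q): b,R=basis(q); return b[:,COL]@LEN,R
def ik(p,R,q0):
    def e(q): a,S=fk(q); return np.r_[(a-p)*10,(R.inv()*S).as_rotvec()]
    s=least_squares(e,np.clip(q0,LO+1e-3,HI-1e-3),bounds=(LO,HI)); return s.x,np.abs(s.fun).max()
E
python3 - <<'E'
from kin import *
o=robot.get_obs(); R0=Ro.from_quat(o['tool_rot']); p0=o['position']
th=np.radians(19.43); sh=np.array([.4835,-.3378,.052]); ax=np.array([np.cos(th),np.sin(th),0])
print('shoulder in tool mm',R0.inv().apply(sh-p0)*1e3,'axis',R0.inv().apply(ax))
for lean in (0,10,20,30):
  for X in (.40,.42,.45,.50,.52):
    q,e=ik([X,-.0126,.072],RT(0,lean),o['q']); print(lean,X,q.round(2),'err %.4f'%e)
# push poses: roll lean about world x
for roll in (-40,40):
  for Y in (-.08,-.05,.08): 
   for yaw in (0,90,-90):
    R=Ro.from_euler('x',roll,degrees=True)*RT(yaw,0)
    q,e=ik([.585,Y,.04],R,[0,.8,1.6,0,.8,0]); print('push',roll,yaw,Y,q.round(2),'err %.4f'%e, R.apply([0,0,1]).round(2))
E
```

```text
shoulder in tool mm [28.94740639  0.88107931 10.72430216] axis [8.65885030e-01 7.23949249e-04 5.00242532e-01]
0 0.4 [-0.31  0.58  2.12  0.    0.44  1.26] err 0.0000
0 0.42 [-0.3   0.59  2.07  0.    0.48  1.27] err 0.0000
0 0.45 [-0.28  0.6   2.    0.    0.54  1.29] err 0.0000
0 0.5 [-0.25  0.64  1.88  0.    0.63  1.32] err 0.0000
0 0.52 [-0.24  0.65  1.83 -0.    0.67  1.33] err 0.0000
10 0.4 [-0.36  0.58  2.25  0.4   0.16  0.82] err 0.0000
10 0.42 [-0.34  0.58  2.2   0.29  0.2   0.95] err 0.0000
10 0.45 [-0.31  0.59  2.13  0.21  0.26  1.06] err 0.0000
10 0.5 [-0.28  0.61  2.    0.14  0.36  1.17] err 0.0000
10 0.52 [-0.27  0.62  1.95  0.12  0.4   1.2 ] err 0.0000
20 0.4 [-0.42  0.63  2.39  2.54  0.25 -1.38] err 0.0000
20 0.42 [-0.39  0.62  2.34  2.4   0.2  -1.21] err 0.0000
20 0.45 [-0.36  0.62  2.26  2.06  0.14 -0.83] err 0.0000
20 0.5 [-0.31  0.62  2.13  1.11  0.12  0.17] err 0.0000
20 0.52 [-0.3   0.63  2.08  0.82  0.14  0.48] err 0.0000
30 0.4 [-0.45  0.67  2.44  2.65  0.39 -1.52] err 0.1069
30 0.42 [-0.44  0.7   2.44  2.7   0.48 -1.57] err 0.0455
30 0.45 [-0.41  0.71  2.4   2.7  
[... 987 characters left out ...]
   0.64 -0.77]
push 40 90 -0.08 [-0.6   0.91  1.52  0.6   1.22 -0.96] err 0.0000 [ 0.    0.64 -0.77]
push 40 -90 -0.08 [-0.6   0.91  1.52  0.6   1.22  2.18] err 0.0000 [-0.    0.64 -0.77]
push 40 0 -0.05 [-0.56  0.9   1.55  0.63  1.19  0.62] err 0.0000 [ 0.    0.64 -0.77]
push 40 90 -0.05 [-0.56  0.9   1.55  0.63  1.19 -0.95] err 0.0000 [ 0.    0.64 -0.77]
push 40 -90 -0.05 [-0.56  0.9   1.55  0.63  1.19  2.19] err 0.0000 [-0.    0.64 -0.77]
push 40 0 0.08 [-0.37  0.88  1.65  0.76  1.05  0.66] err 0.0000 [ 0.    0.64 -0.77]
push 40 90 0.08 [-0.37  0.88  1.65  0.76  1.05 -0.91] err 0.0000 [ 0.    0.64 -0.77]
push 40 -90 0.08 [-0.37  0.88  1.65  0.76  1.05  2.23] err 0.0000 [-0.    0.64 -0.77]
```

```bash
python3 - <<'E'
from kin import *
o=robot.get_obs(); R0=Ro.from_quat(o['tool_rot'])
th=np.radians(19.43); sh=np.array([.4835,-.3378,.052]); ax=np.array([np.cos(th),np.sin(th),0])
R=RT(19.43,0,30); zt=R.apply([0,0,1]); print('zt',zt)
g=sh-.032*ax; T=g+.005*zt; H=T-.08*zt; print(T,H)
q=o['q']
for p in (H,T): q,e=ik(p,R,q); print(q.round(2),e)
q=[-.5,.6,2,.5,.8,.7]
for yaw,X,z in((0,.38,.11),(0,.40,.11),(0,.40,.0717),(0,.45,.0717),(0,.52,.0717)):
    q,e=ik([X,-.0101,z],RT(yaw,0,30),q); print(X,z,q.round(2),e)
up=o['position']+[0,0,.07]
print('lift'); plan(up,R0,3)
print('turn'); plan(H,R,9,p=up)
print('down'); plan(T,R,3,p=H,Q=R)
E
```

```text
zt [-0.16632748  0.4715243  -0.8660254 ]
[ 0.45249081 -0.34608734  0.04766987] [ 0.46579701 -0.38380928  0.11695191]
[-0.94  0.85  1.24  0.14  1.56  0.25] 3.191891195797325e-15
[-0.93  0.9   1.37  0.15  1.38  0.24] 6.498274141009118e-15
0.38 0.11 [-0.66  0.59  2.1   0.54  0.87  0.47] 2.4983383522465634e-10
0.4 0.11 [-0.63  0.59  2.05  0.54  0.9   0.51] 1.559863349598345e-13
0.4 0.0717 [-0.63  0.68  2.07  0.59  0.81  0.44] 2.220446049250313e-15
0.45 0.0717 [-0.57  0.7   1.95  0.58  0.88  0.54] 2.246389115759912e-15
0.52 0.0717 [-0.5   0.74  1.78  0.56  0.97  0.67] 1.7651173855758533e-12
lift
[1.17, 0.01, -2.02] [0.0, 0.0, 0.0]
[1.17, 0.01, -2.02] [0.0, 0.0, 0.0]
[1.17, 0.01, -2.02] [0.0, 0.0, 0.0]
turn
[-0.02, 0.43, -0.01] [3.28, -3.26, 0.88]
[-0.01, 0.42, -0.03] [3.28, -3.26, 0.88]
[-0.01, 0.42, -0.06] [3.28, -3.26, 0.88]
[-0.0, 0.42, -0.08] [3.28, -3.26, 0.88]
[-0.0, 0.41, -0.1] [3.28, -3.26, 0.88]
[-0.0, 0.41, -0.13] [3.28, -3.26, 0.88]
[-0.0, 0.4, -0.15] [3.28, -3.26, 0.88]
[-0.01, 0.39, -0.17] [3.28, -3.26, 0.88]
[-0.01, 0.38, -0.19] [3.28, -3.26, 0.88]
down
[-0.0, 0.0, 2.67] [0.0, 0.0, 0.0]
[-0.0, 0.0, 2.67] [0.0, 0.0, 0.0]
[-0.0, 0.0, 2.67] [0.0, 0.0, 0.0]
```

{"op": "move_arm", "data": {"commands": [{"hand": 8.7, "travel": [0, 0, 0], "twist": [0, 0, 0]}, {"hand": 8.7, "travel": [0, 0, 0], "twist": [0, 0, 0]}, {"hand": 8.7, "travel": [1.17, 0, -2.0], "twist": [0, 0, 0]}, {"hand": 8.7, "travel": [1.17, 0, -2.0], "twist": [0, 0, 0]}, {"hand": 8.7, "travel": [1.17, 0, -2.0], "twist": [0, 0, 0]}]}}

```text
time: 3.57
position: [0.4543, -0.3457, 0.1162]
tool_rot: [0.952, 0.164, 0.255, -0.044]
ft_force: [0.6, 0.0, -1.0]
grip_width: 0.0463
grip_force: 0.0
```

{"op": "move_arm", "data": {"commands": [{"hand": 8.7, "travel": [0, 0.43, 0], "twist": [3.3, -3.3, 0.9]}, {"hand": 8.7, "travel": [0, 0.42, 0], "twist": [3.3, -3.3, 0.9]}, {"hand": 8.7, "travel": [0, 0.42, -0.06], "twist": [3.3, -3.3, 0.9]}, {"hand": 8.7, "travel": [0, 0.42, -0.08], "twist": [3.3, -3.3, 0.9]}, {"hand": 8.7, "travel": [0, 0.41, -0.1], "twist": [3.3, -3.3, 0.9]}]}}

```text
time: 3.98
position: [0.4612, -0.3667, 0.1165]
tool_rot: [0.968, 0.166, 0.087, -0.165]
ft_force: [0.0, 0.6, 0.1]
grip_width: 0.0793
grip_force: 0.0
```

{"op": "move_arm", "data": {"commands": [{"hand": 8.7, "travel": [0, 0.41, -0.13], "twist": [3.3, -3.3, 0.9]}, {"hand": 8.7, "travel": [0, 0.4, -0.15], "twist": [3.3, -3.3, 0.9]}, {"hand": 8.7, "travel": [0, 0.39, -0.17], "twist": [3.3, -3.3, 0.9]}, {"hand": 8.7, "travel": [0, 0.38, -0.19], "twist": [3.2, -3.2, 0.9]}, {"hand": 8.7, "travel": [0, 0, 0], "twist": [0, 0, 0]}]}}

```text
time: 4.4
position: [0.4685, -0.3837, 0.1141]
tool_rot: [0.952, 0.163, -0.047, -0.256]
ft_force: [-0.1, -0.7, 0.1]
grip_width: 0.0867
grip_force: 0.0
```

```bash
cat > arb.py <<'E'
from h import *
def arbor(im,c,f):
    sat=im.max(2).astype(float)-im.min(2); pts=[]
    for v in range(194,216):
        s=sat[v,398:436]; ui=398+int(np.argmin(np.convolve(s,np.ones(3)/3,'same')[1:-1]))+1
        w=np.clip(50-sat[v,ui-5:ui+6],0,None); pts.append((np.sum(w*np.arange(ui-5,ui+6))/w.sum(),v))
    P=np.array([onz(c,f,*p,0.052) for p in pts]); return np.polyfit(P[:,0],P[:,1],1)
E
python3 - <<'E'
from arb import *
a=[]
for i in range(4): c,f=cam('top'); a.append(c['frame'].astype(float))
im=np.mean(a,0); k=arbor(im,c,f); k0=arbor(np.load('topavg.npy'),c,f); print(k,k0,np.polyval(k,.4835),np.polyval(k0,.4835))
# tip position along axis by value
for K,I in((k0,np.load('topavg.npy')),(k,im)):
    s=I.max(2)-I.min(2); print([int(s[int(round(v)),int(round(u))]) for u,v in [proj(c,f,[x,np.polyval(K,x),.052]) for x in np.arange(.556,.6,.004)]])
o=robot.get_obs(); print(o['time'],o['position']); 
T=[0.45249,-0.34609,0.04767]; plan(T,RT(19.43,0,30),3)
E
```

```text
[-0.01601686 -0.33580347] [ 0.35307297 -0.50860474] -0.34354761752769136 -0.33789395714540305
[1, 2, 2, 2, 2, 9, 22, 39, 37, 37, 38]
[58, 57, 54, 51, 50, 49, 47, 46, 44, 41, 44]
4.6 [ 0.46587612 -0.38191935  0.115922  ]
[-0.01, 0.04, 2.61] [-0.07, 0.09, -0.06]
[-0.02, 0.04, 2.61] [-0.07, 0.09, -0.06]
[-0.02, 0.04, 2.61] [-0.07, 0.09, -0.06]
```

```bash
python3 - <<'E'
from h import *
c,f=cam('top'); cv2.imwrite('pics/re.png',cv2.resize(c['frame'][160:290,360:520,::-1],None,fx=4,fy=4,interpolation=cv2.INTER_CUBIC))
E
```

```text
(no output)
```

View pics/re.png

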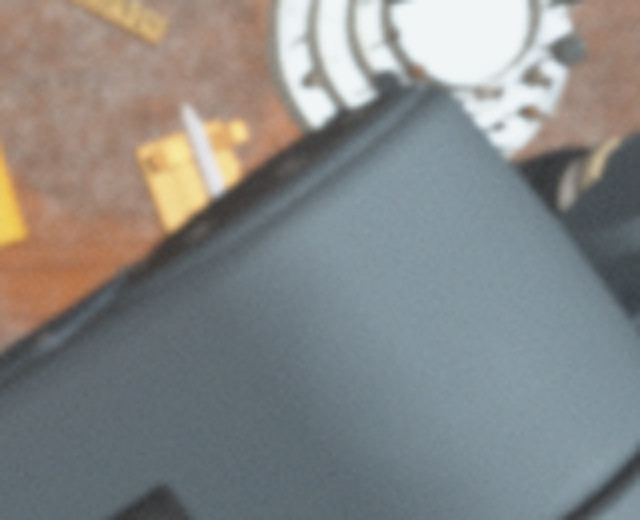

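The arm hides most of the arbor, but the tip, at crop (187,107) or image (406.8,186.8), is where it was, so the arbor is undisturbed. I'll go down and regrip it.

{"op": "move_arm", "data": {"commands": [{"hand": 8.7, "travel": [0, 0.04, 2.6], "twist": [0, 0, 0]}, {"hand": 7, "travel": [0, 0.04, 2.6], "twist": [0, 0, 0]}, {"hand": 5, "travel": [0, 0.04, 2.6], "twist": [0, 0, 0]}, {"hand": 3.5, "travel": [0, 0, 0], "twist": [0, 0, 0]}, {"hand": 3.5, "travel": [0, 0, 0], "twist": [0, 0, 0]}]}}

```text
time: 5.07
position: [0.4526, -0.3458, 0.048]
tool_rot: [0.952, 0.162, -0.047, -0.257]
ft_force: [0.4, -0.5, 0.1]
grip_width: 0.068
grip_force: 0.0
```

{"op": "move_arm", "data": {"commands": [{"hand": 3, "travel": [0, 0, 0], "twist": [0, 0, 0]}, {"hand": 3, "travel": [0, 0, 0], "twist": [0, 0, 0]}, {"hand": 1, "travel": [0, 0, 0], "twist": [0, 0, 0]}, {"hand": 1, "travel": [0, 0, 0], "twist": [0, 0, 0]}, {"hand": 1, "travel": [0, 0, 0], "twist": [0, 0, 0]}], "force": 45}}

```text
time: 5.48
position: [0.454, -0.3477, 0.0486]
tool_rot: [0.952, 0.162, -0.046, -0.255]
ft_force: [-0.1, -0.6, -0.1]
grip_width: 0.0348
grip_force: 0.0
```

{"op": "move_arm", "data": {"commands": [{"hand": 1, "travel": [0, 0, 0], "twist": [0, 0, 0]}, {"hand": 1, "travel": [0, 0, 0], "twist": [0, 0, 0]}]}}

```text
time: 5.65
position: [0.4535, -0.3469, 0.0482]
tool_rot: [0.952, 0.162, -0.047, -0.256]
ft_force: [-2.3, 0.3, 1.2]
grip_width: 0.0216
grip_force: 13.4
```

```bash
python3 - <<'E'
from kin import *
o=robot.get_obs(); p=o['position'];R0=Ro.from_quat(o['tool_rot']); print(o['time'],p,o['grip_width'],o['grip_force'],o['ft_force'],o['moment'])
th=np.radians(19.43); sh=np.array([.4835,-.3378,.052]); ax=np.array([np.cos(th),np.sin(th),0])
st=R0.inv().apply(sh-p); at=R0.inv().apply(ax); print('sh_tool',st,'ax_tool',at); np.save('grip.npy',np.r_[st,at])
# target: shoulder/axis at world: axis +x, through y=-.0127,z=.076, tip at x=.52 first
R=Ro.from_euler('z',-19.43,degrees=True)*R0
tgt=lambda sx,y=-.0127,z=.076: np.array([sx,y,z])-R.apply(st)
print('T',tgt(.52-.102), tgt(.55))
A=tgt(.41); B=p+[0,0,.08]; Mid=tgt(.41,z=.132)
q=o['q']
for P_,r in((B,R0),(Mid,R),(A,R),(tgt(.55),R)): q,e=ik(P_,r,q); print(q.round(2),e)
print('lift');plan(B,R0,3); print('move');plan(Mid,R,12,p=B)
E
```

```text
5.65 [ 0.45345974 -0.34689214  0.04818507] 0.021605713598662698 13.380468338727951 [-2.33164042  0.26287785  1.21493076] [0.16165349 0.03231412 0.16227126]
sh_tool [ 0.03133033 -0.00078125 -0.00417583] ax_tool [ 0.99998205 -0.0028756  -0.00525637]
T [ 0.38664603 -0.01128129  0.07218507] [ 0.51864603 -0.01128129  0.07218507]
[-0.93  0.8   1.34  0.15  1.52  0.26] 4.7691052496023907e-11
[-0.67  0.54  2.09  0.51  0.93  0.51] 3.101813510902885e-13
[-0.67  0.68  2.11  0.59  0.79  0.4 ] 2.727343633053547e-13
[-0.5   0.74  1.78  0.56  0.98  0.67] 4.371503159461554e-14
lift
[-0.02, -1.34, -2.31] [0.0, 0.0, 0.0]
[-0.02, -1.34, -2.31] [0.0, 0.0, 0.0]
[-0.02, -1.34, -2.31] [0.0, 0.0, 0.0]
move
[0.34, -2.46, 1.43] [0.01, 0.81, 1.4]
[0.26, -2.47, 1.43] [0.01, 0.81, 1.4]
[0.18, -2.47, 1.44] [0.01, 0.81, 1.4]
[0.1, -2.48, 1.44] [0.01, 0.81, 1.4]
[0.02, -2.48, 1.44] [0.01, 0.81, 1.4]
[-0.06, -2.48, 1.44] [0.01, 0.81, 1.4]
[-0.14, -2.47, 1.44] [0.01, 0.81, 1.4]
[-0.22, -2.47, 1.44] [0.01, 0.81, 1.4]
[-0.3, -2.46, 1.43] [0.01, 0.81, 1.4]
[-0.38, -2.45, 1.43] [0.01, 0.81, 1.4]
[-0.46, -2.44, 1.42] [0.01, 0.81, 1.4]
[-0.54, -2.43, 1.42] [0.01, 0.81, 1.4]
```

{"op": "move_arm", "data": {"commands": [{"hand": 1, "travel": [0, 0, 0], "twist": [0, 0, 0]}, {"hand": 1, "travel": [0, 0, 0], "twist": [0, 0, 0]}, {"hand": 1, "travel": [0, -1.34, -2.31], "twist": [0, 0, 0]}, {"hand": 1, "travel": [0, -1.34, -2.31], "twist": [0, 0, 0]}, {"hand": 1, "travel": [0, -1.34, -2.31], "twist": [0, 0, 0]}]}}

```text
time: 6.07
position: [0.4539, -0.3467, 0.1279]
tool_rot: [0.952, 0.162, -0.047, -0.256]
ft_force: [0.4, 0.2, -1.2]
grip_width: 0.0209
grip_force: 44.9
```

{"op": "move_arm", "data": {"commands": [{"hand": 1, "travel": [0.34, -2.46, 1.43], "twist": [0, 0.8, 1.4]}, {"hand": 1, "travel": [0.26, -2.47, 1.43], "twist": [0, 0.8, 1.4]}, {"hand": 1, "travel": [0.18, -2.47, 1.44], "twist": [0, 0.8, 1.4]}, {"hand": 1, "travel": [0.1, -2.48, 1.44], "twist": [0, 0.8, 1.4]}, {"hand": 1, "travel": [0.02, -2.48, 1.44], "twist": [0, 0.8, 1.4]}]}}

```text
time: 6.48
position: [0.4226, -0.2061, 0.1277]
tool_rot: [0.961, 0.094, -0.029, -0.257]
ft_force: [1.1, -0.1, -1.3]
grip_width: 0.0208
grip_force: 44.9
```

{"op": "move_arm", "data": {"commands": [{"hand": 1, "travel": [-0.06, -2.48, 1.44], "twist": [0, 0.8, 1.4]}, {"hand": 1, "travel": [-0.14, -2.47, 1.44], "twist": [0, 0.8, 1.4]}, {"hand": 1, "travel": [-0.22, -2.47, 1.44], "twist": [0, 0.8, 1.4]}, {"hand": 1, "travel": [-0.3, -2.46, 1.43], "twist": [0, 0.8, 1.4]}, {"hand": 1, "travel": [-0.38, -2.45, 1.43], "twist": [0, 0.8, 1.4]}]}}

```text
time: 6.9
position: [0.3916, -0.0665, 0.1275]
tool_rot: [0.966, 0.026, -0.011, -0.258]
ft_force: [0.6, 0.8, -1.6]
grip_width: 0.0208
grip_force: 44.9
```

{"op": "move_arm", "data": {"commands": [{"hand": 1, "travel": [-0.46, -2.44, 1.42], "twist": [0, 0.8, 1.4]}, {"hand": 1, "travel": [-0.54, -2.43, 1.42], "twist": [0, 0.8, 1.4]}, {"hand": 1, "travel": [0, 0, 0], "twist": [0, 0, 0]}, {"hand": 1, "travel": [0, 0, 0], "twist": [0, 0, 0]}, {"hand": 1, "travel": [0, 0, 0], "twist": [0, 0, 0]}]}}

```text
time: 7.32
position: [0.3803, -0.0123, 0.1273]
tool_rot: [0.966, -0.0, -0.003, -0.258]
ft_force: [1.3, -0.5, -0.9]
grip_width: 0.0208
grip_force: 44.9
```

```bash
python3 - <<'E'
from kin import *
t,ft=cam('top'); s,fs=cam('scene')
o=robot.get_obs(); p=o['position'];R0=Ro.from_quat(o['tool_rot']); print(o['time'],p,o['grip_width'],o['grip_force'],o['ft_force'],o['moment'])
g=np.load('grip.npy'); sh=p+R0.apply(g[:3]); ax=R0.apply(g[3:]); print('sh',sh,'ax',ax,'tip',sh+.102*ax)
for n,c,f in(('top',t,ft),('scene',s,fs)): print(n,'tip',proj(c,f,sh+.102*ax),'sh',proj(c,f,sh),'hole',proj(c,f,[.547,-.0127,.076]))
im=np.zeros((560,800,3),np.uint8)
im[:,:400]=cv2.resize(t['frame'][140:280,240:340,::-1],None,fx=4,fy=4,interpolation=cv2.INTER_CUBIC)
im[:,400:]=cv2.resize(s['frame'][140:280,230:330,::-1],None,fx=4,fy=4,interpolation=cv2.INTER_CUBIC)
cv2.imwrite('pics/pre.png',im)
E
```

```text
7.4167 [ 0.38068082 -0.01291881  0.1272976 ] 0.020742208638501736 44.86167132854462 [ 0.43880508 -0.86670684 -1.30487178] [-0.40322121  0.07921266  0.02952157]
sh [ 0.41203426 -0.01430733  0.13112796] ax [9.99999901e-01 3.55441299e-04 2.67935883e-04] tip [ 0.51403425 -0.01427107  0.13115529]
top tip [281.49938621 210.49271844] sh [280.99973    257.28897535] hole [283.00609038 198.2761034 ]
scene tip [300.74144413 188.57276622] sh [321.80828361 201.22317041] hole [295.06964306 203.59237521]
```

View pics/pre.png

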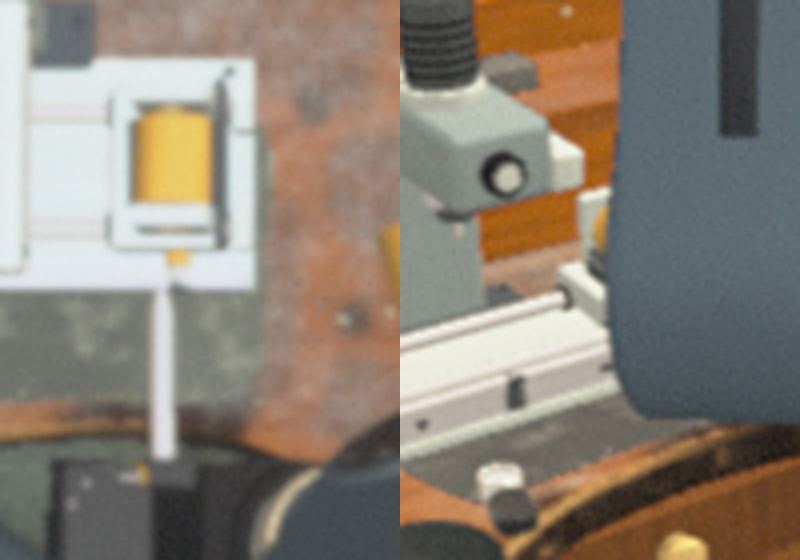

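```bash
cat > ax.py <<'E'
from meas import *
def axis_meas(zt,v0,v1,u0=270,u1=294,n=4):
    a=[]
    for i in range(n): c,f=cam('top'); a.append(c['frame'].astype(float))
    V=np.mean(a,0).mean(2); P=[]
    for v in range(v0,v1):
        l,r=edges(V,u0,u1,v); P.append(np.r_[onz(c,f,(l+r)/2,v,zt),r-l])
    P=np.array(P); k=np.polyfit(P[:,0],P[:,1],1); res=P[:,1]-np.polyval(k,P[:,0])
    ok=np.abs(res)<2*np.median(np.abs(res))+1e-4; k=np.polyfit(P[ok,0],P[ok,1],1)
    return k,P,ok
E
python3 - <<'E'
from ax import *
o=robot.get_obs(); p=o['position'];R0=Ro.from_quat(o['tool_rot']); g=np.load('grip.npy'); sh=p+R0.apply(g[:3]); ax=R0.apply(g[3:])
k,P,ok=axis_meas(sh[2],217,250); print(o['time'],p,k,ok.sum(),np.median(P[:,3]),'y at sh,tip',np.polyval(k,[sh[0],sh[0]+.102]),'pred',sh[1],(sh+.102*ax)[1])
print(P[::4,[0,1,3]].round(4).tolist())
E
```

```text
7.4167 [ 0.38068082 -0.01291881  0.1272976 ] [ 0.01022992 -0.0175217 ] 33 5.2021484375 y at sh,tip [-0.01330663 -0.01226317] pred -0.014307328998230062 -0.014271073985683527
[[0.4997, -0.0124, 4.9922], [0.4909, -0.0125, 5.0536], [0.4822, -0.0126, 5.1935], [0.4734, -0.0127, 5.2328], [0.4647, -0.0128, 5.2033], [0.456, -0.0128, 5.1835], [0.4473, -0.0129, 5.4075], [0.4386, -0.0131, 5.55], [0.4299, -0.0131, 5.8178]]
```

```bash
python3 - <<'E'
from h import *
o=robot.get_obs(); R0=Ro.from_quat(o['tool_rot']); p=o['position']
plan(p+[0,.0008,-.0551],Ro.from_euler('z',-.5,degrees=True)*R0,4)
E
```

```text
[0.01, 0.67, 1.2] [0.0, 0.06, 0.11]
[0.01, 0.67, 1.2] [0.0, 0.06, 0.11]
[0.01, 0.67, 1.2] [0.0, 0.06, 0.11]
[0.01, 0.67, 1.2] [0.0, 0.06, 0.11]
```

{"op": "move_arm", "data": {"commands": [{"hand": 1, "travel": [0, 0.67, 1.2], "twist": [0, 0.06, 0.11]}, {"hand": 1, "travel": [0, 0.67, 1.2], "twist": [0, 0.06, 0.11]}, {"hand": 1, "travel": [0, 0.67, 1.2], "twist": [0, 0.06, 0.11]}, {"hand": 1, "travel": [0, 0.67, 1.2], "twist": [0, 0.06, 0.11]}, {"hand": 1, "travel": [0, 0, 0], "twist": [0, 0, 0]}]}}

```text
time: 8.03
position: [0.3787, -0.0108, 0.071]
tool_rot: [0.966, -0.005, -0.004, -0.259]
ft_force: [-0.7, -0.1, -1.7]
grip_width: 0.0209
grip_force: 44.9
```

{"op": "move_arm", "data": {"commands": [{"hand": 1, "travel": [0, 0, 0], "twist": [0, 0, 0]}, {"hand": 1, "travel": [0, 0, 0], "twist": [0, 0, 0]}]}}

```text
time: 8.2
position: [0.379, -0.0107, 0.0729]
tool_rot: [0.966, -0.005, -0.003, -0.259]
ft_force: [0.6, 0.2, -2.1]
grip_width: 0.0213
grip_force: 44.9
```

```bash
python3 - <<'E'
from ax import *
k,P,ok=axis_meas(.076,217,246)
o=robot.get_obs(); p=o['position'];R0=Ro.from_quat(o['tool_rot']); g=np.load('grip.npy'); sh=p+R0.apply(g[:3]); ax=R0.apply(g[3:])
print(o['time'],p,o['ft_force'],k,ok.sum(),np.median(P[:,3]),'y at sh,tip',np.polyval(k,[sh[0],sh[0]+.102]),'pred',sh,sh+.102*ax)
# near plate mouth and tip in top
V=np.load('topavg.npy').mean(2); c,f=cam('top'); print(proj(c,f,sh+.102*ax),proj(c,f,[.545,-.0127,.1]),proj(c,f,[.545,-.0127,.076]))
E
```

```text
8.4 [ 0.37911486 -0.01069508  0.07308586] [ 0.71950524 -0.25945992 -1.5432785 ] [ 0.05674346 -0.0365807 ] 24 6.023956298828125 y at sh,tip [-0.01328975 -0.00750192] pred [ 0.41046054 -0.01233497  0.07688018] [ 0.51245763 -0.0131009   0.07679602]
[282.99178614 213.04240485] [282.13040027 198.01478038] [282.9969283  199.12971456]
```

```bash
python3 - <<'E'
from ax import *
k,P,ok=axis_meas(.076,214,250,276,290)
print(P[:,[0,1,3]].round(4).tolist())
a=[]
c,f=cam('top'); V=c['frame'].mean(2)
for v in (212,216,220,228,236,244): print(v,V[v,272:296].astype(int))
E
```

```text
[[0.5103, -0.0038, 6.0], [0.508, -0.0139, 8.4666], [0.5056, -0.0102, 11.4615], [0.5033, -0.0169, 4.9091], [0.501, -0.0171, 2.6111], [0.4987, -0.0099, 6.8793], [0.4963, -0.0106, 11.7592], [0.494, -0.0118, -1.6266], [0.4917, -0.0025, -2.6436], [0.4894, -0.0231, -3.5], [0.4871, -0.0169, -7.746], [0.4848, -0.0199, -3.3693], [0.4824, -0.0028, 3.4606], [0.4801, -0.0108, -2.204], [0.4778, -0.014, 9.9553], [0.4755, -0.0171, -8.85], [0.4732, -0.0122, -5.5536], [0.4709, -0.0123, -2.8096], [0.4686, -0.02, -6.3889], [0.4663, -0.0079, 9.1279], [0.464, -0.0139, -3.9544], [0.4617, -0.0038, 5.5484], [0.4594, -0.0069, 8.1579], [0.4571, -0.0151, -10.7069], [0.4548, -0.0167, -5.1229], [0.4525, -0.0221, 1.04], [0.4502, -0.0131, 4.0718], [0.4479, -0.0118, 1.3326], [0.4456, -0.0059, 2.4623], [0.4433, -0.0063, 6.1807], [0.441, -0.0185, -7.9643], [0.4387, -0.0075, 6.0278], [0.4364, -0.0068, -2.2816], [0.4341, -0.0113, -1.863], [0.4318, -0.0036, 5.0833], [0.4295, -0.0178, -2.4749]]
212 [129 126 125 123 124 122 123 124 122 122 120 119 119 121 118 115 117 116
 114 113 111 112 110 111]
216 [127 129 126 125 127 127 127 126 126 124 124 123 122 121 119 119 120 121
 119 118 117 116 115 116]
220 [129 126 128 129 128 125 127 128 126 127 126 126 125 126 127 127 124 124
 121 121 120 122 119 117]
228 [133 131 133 131 133 132 130 132 130 129 129 129 128 127 130 126 127 129
 127 125 126 125 126 126]
236 [134 133 133 135 134 136 136 133 133 135 134 134 133 133 133 130 132 131
 129 129 129 130 130 129]
244 [135 136 134 136 134 137 134 135 136 135 134 136 134 134 136 133 135 136
 135 132 133 132 133 133]
```

{"op": "move_arm", "data": {"commands": [{"hand": 1, "travel": [0.5, 0.17, 0], "twist": [0, 0, 0]}, {"hand": 1, "travel": [1.0, 0, 0], "twist": [0, 0, 0]}, {"hand": 1, "travel": [1.0, 0, 0], "twist": [0, 0, 0]}, {"hand": 1, "travel": [0, 0, 0], "twist": [0, 0, 0]}, {"hand": 1, "travel": [0, 0, 0], "twist": [0, 0, 0]}]}}

```text
time: 9.12
position: [0.4048, -0.0124, 0.0714]
tool_rot: [0.966, -0.004, -0.002, -0.258]
ft_force: [-0.1, -0.5, -1.7]
grip_width: 0.0208
grip_force: 44.9
```

```bash
cat > st.py <<'E'
from h import *
o=robot.get_obs(); p=o['position'];R0=Ro.from_quat(o['tool_rot']); g=np.load('grip.npy'); sh=p+R0.apply(g[:3]); ax=R0.apply(g[3:])
print(round(o['time'],2),p.round(4),'F',o['ft_force'].round(1),'M',o['moment'].round(2),'sh',sh.round(4),'tip',(sh+.102*ax).round(4),'ax',ax.round(4),o['grip_width'].round(4))
E
python3 st.py
```

```text
Traceback (most recent call last):
  File "st.py", line 3, in <module>
    print(round(o['time'],2),p.round(4),'F',o['ft_force'].round(1),'M',o['moment'].round(2),'sh',sh.round(4),'tip',(sh+.102*ax).round(4),'ax',ax.round(4),o['grip_width'].round(4))
                                                                                                                                                          ^^^^^^^^^^^^^^^^^^^^^
AttributeError: 'float' object has no attribute 'round'
```

```bash
sed -i "s/,o\['grip_width'\].round(4)/,round(o['grip_width'],4)/" st.py; python3 st.py; python3 - <<'E'
from meas import *
c,f=cam('top'); V=c['frame'].mean(2)
for v in (196,199,202,204,206,208,210): print(v,V[v,272:296].astype(int))
E
```

```text
9.12 [ 0.4048 -0.0124  0.0714] F [-0.1 -0.5 -1.7] M [-0.34  0.04 -0.02] sh [ 0.4362 -0.014   0.0752] tip [ 0.5382 -0.0146  0.0751] ax [ 1.0e+00 -6.3e-03 -7.0e-04] 0.0208
196 [103  99 103 112 127 148 169 178 187 189 191 190 186 187 188 187 183 182
 182 181 178 161 129 129]
199 [108 108 106 102 102 101  99  96 101 106 134 167 192 208 213 215 215 213
 216 217 210 176 135 119]
202 [110 111 112 110 108 108 103 106 103 102  96  97 106 116 130 145 155 168
 180 185 187 177 167 169]
204 [114 115 113 113 108 111 110 106 108 104 104 101  99 103  97  99 112 131
 163 200 216 223 227 227]
206 [115 115 116 113 112 112 112 110 111 110 106 108 103 106 103  99  99 100
 105 130 162 199 220 228]
208 [118 118 117 115 115 114 113 114 114 114 112 109 109 108 105 106 102  99
 100  98 102 120 155 189]
210 [120 120 118 115 116 118 117 114 114 114 112 111 111 112 110 108 108 107
 105 103 100  98 100 112]
```

{"op": "move_arm", "data": {"commands": [{"hand": 1, "travel": [0.7, -0.04, -0.07], "twist": [0, 0, 0]}, {"hand": 1, "travel": [0.7, 0, 0], "twist": [0, 0, 0]}, {"hand": 1, "travel": [0.7, 0, 0], "twist": [0, 0, 0]}, {"hand": 1, "travel": [0, 0, 0], "twist": [0, 0, 0]}]}}

```text
time: 9.5
position: [0.4269, -0.0131, 0.072]
tool_rot: [0.966, -0.004, -0.002, -0.258]
ft_force: [0.4, 0.9, -2.1]
grip_width: 0.0212
grip_force: 44.9
```

```bash
python3 st.py
```

```text
9.5 [ 0.4269 -0.0131  0.072 ] F [ 0.4  0.9 -2.1] M [-0.39  0.11 -0.03] sh [ 0.4582 -0.0147  0.0759] tip [ 0.5602 -0.0155  0.0759] ax [ 1.0e+00 -7.6e-03  6.0e-04] 0.0212
```

{"op": "move_arm", "data": {"commands": [{"hand": 1, "travel": [0.7, -0.06, 0.03], "twist": [0, 0, 0]}, {"hand": 1, "travel": [0.7, 0, 0], "twist": [0, 0, 0]}, {"hand": 1, "travel": [0, 0, 0], "twist": [0, 0, 0]}, {"hand": 1, "travel": [0, 0, 0], "twist": [0, 0, 0]}]}}

```text
time: 9.83
position: [0.4392, -0.0118, 0.072]
tool_rot: [0.966, -0.004, -0.003, -0.259]
ft_force: [0.5, 1.0, -1.4]
grip_width: 0.0209
grip_force: 44.9
```

```bash
python3 st.py
```

```text
9.83 [ 0.4392 -0.0118  0.072 ] F [ 0.5  1.  -1.4] M [-0.34  0.09  0.02] sh [ 0.4706 -0.0134  0.0758] tip [ 0.5726 -0.0141  0.0756] ax [ 1.     -0.0069 -0.0015] 0.0209
```

{"op": "move_arm", "data": {"commands": [{"hand": 1, "travel": [0.7, 0, 0], "twist": [0, 0, 0]}, {"hand": 1, "travel": [0.7, 0, 0], "twist": [0, 0, 0]}, {"hand": 1, "travel": [0.7, 0, 0], "twist": [0, 0, 0]}, {"hand": 1, "travel": [0.7, 0, 0], "twist": [0, 0, 0]}, {"hand": 1, "travel": [0, 0, 0], "twist": [0, 0, 0]}]}}

```text
time: 10.25
position: [0.469, -0.0126, 0.0718]
tool_rot: [0.966, -0.004, -0.002, -0.258]
ft_force: [0.3, -0.4, 0.1]
grip_width: 0.0208
grip_force: 44.9
```

```bash
python3 st.py
```

```text
10.25 [ 0.469  -0.0126  0.0718] F [ 0.3 -0.4  0.1] M [-0.36  0.07  0.03] sh [ 0.5003 -0.0143  0.0756] tip [ 0.6023 -0.015   0.0757] ax [ 1.0e+00 -7.5e-03  7.0e-04] 0.0208
```

{"op": "move_arm", "data": {"commands": [{"hand": 1, "travel": [0.6, -0.02, 0.01], "twist": [0, 0, 0]}, {"hand": 1, "travel": [0.6, 0, 0], "twist": [0, 0, 0]}, {"hand": 1, "travel": [0.6, 0, 0], "twist": [0, 0, 0]}, {"hand": 1, "travel": [0.6, 0, 0], "twist": [0, 0, 0]}, {"hand": 1, "travel": [0, 0, 0], "twist": [0, 0, 0]}]}}

```text
time: 10.67
position: [0.4925, -0.0124, 0.0716]
tool_rot: [0.966, -0.004, -0.002, -0.258]
ft_force: [0.5, -0.3, -1.1]
grip_width: 0.0211
grip_force: 44.9
```

```bash
python3 st.py
```

```text
10.67 [ 0.4925 -0.0124  0.0716] F [ 0.5 -0.3 -1.1] M [-0.41  0.06 -0.03] sh [ 0.5239 -0.014   0.0755] tip [ 0.6259 -0.0148  0.0755] ax [ 1.0e+00 -7.6e-03  1.0e-04] 0.0211
```

{"op": "move_arm", "data": {"commands": [{"hand": 1, "travel": [0.6, 0, 0], "twist": [0, 0, 0]}, {"hand": 1, "travel": [0.6, 0, 0], "twist": [0, 0, 0]}, {"hand": 1, "travel": [0.4, 0, 0], "twist": [0, 0, 0]}, {"hand": 1, "travel": [0.2, 0, 0], "twist": [0, 0, 0]}, {"hand": 1, "travel": [0, 0, 0], "twist": [0, 0, 0]}]}}

```text
time: 11.08
position: [0.5094, -0.012, 0.0715]
tool_rot: [0.966, -0.004, -0.003, -0.259]
ft_force: [1.0, 0.1, -0.8]
grip_width: 0.0208
grip_force: 44.9
```

```bash
python3 st.py
```

```text
11.08 [ 0.5094 -0.012   0.0715] F [ 1.   0.1 -0.8] M [-0.31  0.02  0.01] sh [ 0.5408 -0.0137  0.0753] tip [ 0.6428 -0.0144  0.0752] ax [ 1.     -0.0074 -0.0013] 0.0208
```

{"op": "move_arm", "data": {"commands": [{"hand": 1, "travel": [0.2, 0, 0], "twist": [0, 0, 0]}, {"hand": 1, "travel": [0.2, 0, 0], "twist": [0, 0, 0]}, {"hand": 1, "travel": [0.2, 0, 0], "twist": [0, 0, 0]}, {"hand": 1, "travel": [0.0, 0, 0], "twist": [0, 0, 0]}]}}

```text
time: 11.42
position: [0.5151, -0.012, 0.0715]
tool_rot: [0.966, -0.005, -0.003, -0.259]
ft_force: [0.9, -0.6, -0.7]
grip_width: 0.0207
grip_force: 44.9
```

```bash
python3 st.py
```

```text
11.42 [ 0.5151 -0.012   0.0715] F [ 0.9 -0.6 -0.7] M [-0.22  0.02 -0.01] sh [ 0.5464 -0.0137  0.0753] tip [ 0.6484 -0.0145  0.0751] ax [ 1.     -0.0076 -0.0018] 0.0207
```

{"op": "move_arm", "data": {"commands": [{"hand": 1, "travel": [0.2, 0, 0], "twist": [0, 0, 0]}, {"hand": 1, "travel": [0.2, 0, 0], "twist": [0, 0, 0]}, {"hand": 1, "travel": [0.0, 0, 0], "twist": [0, 0, 0]}]}}

```text
time: 11.67
position: [0.5185, -0.0119, 0.0715]
tool_rot: [0.966, -0.004, -0.003, -0.259]
ft_force: [-1.6, -0.0, 0.3]
grip_width: 0.0207
grip_force: 44.9
```

```bash
python3 st.py
```

```text
11.67 [ 0.5185 -0.0119  0.0715] F [-1.6 -0.   0.3] M [-0.31  0.22  0.1 ] sh [ 0.5499 -0.0135  0.0752] tip [ 0.6518 -0.0142  0.0749] ax [ 1.     -0.0068 -0.0029] 0.0207
```

{"op": "move_arm", "data": {"commands": [{"hand": 1, "travel": [0.2, 0, 0], "twist": [0, 0, 0]}, {"hand": 1, "travel": [0.1, 0, 0], "twist": [0, 0, 0]}, {"hand": 1, "travel": [0.0, 0, 0], "twist": [0, 0, 0]}]}}

```text
time: 11.92
position: [0.5186, -0.0109, 0.0714]
tool_rot: [0.965, -0.004, -0.006, -0.26]
ft_force: [-5.9, 0.4, 2.3]
grip_width: 0.0208
grip_force: 44.9
```

```bash
python3 st.py
```

```text
11.92 [ 0.5186 -0.0109  0.0714] F [-5.9  0.4  2.3] M [-0.21  0.97  0.6 ] sh [ 0.55   -0.0124  0.075 ] tip [ 0.652  -0.0128  0.0742] ax [ 1.     -0.0039 -0.0081] 0.0208
```

{"op": "move_arm", "data": {"commands": [{"hand": 1, "travel": [0.2, 0, 0], "twist": [0, 0, 0]}, {"hand": 1, "travel": [0.1, 0, 0], "twist": [0, 0, 0]}, {"hand": 1, "travel": [0, 0, 0], "twist": [0, 0, 0]}, {"hand": 1, "travel": [-0.3, 0, 0], "twist": [0, 0, 0]}, {"hand": 1, "travel": [0, 0, 0], "twist": [0, 0, 0]}]}}

```text
time: 12.33
position: [0.5186, -0.0105, 0.0715]
tool_rot: [0.965, -0.004, -0.006, -0.261]
ft_force: [-6.5, 0.8, 2.2]
grip_width: 0.021
grip_force: 44.9
```

{"op": "move_arm", "data": {"commands": [{"hand": 5, "travel": [0, 0, 0], "twist": [0, 0, 0]}, {"hand": 5, "travel": [0, 0, 0], "twist": [0, 0, 0]}, {"hand": 5, "travel": [0, 0, 0], "twist": [0, 0, 0]}, {"hand": 5, "travel": [0, 0, 0], "twist": [0, 0, 0]}]}}

```text
time: 12.67
position: [0.523, -0.0127, 0.0715]
tool_rot: [0.966, -0.005, -0.002, -0.258]
ft_force: [-0.5, -0.2, 1.4]
grip_width: 0.0399
grip_force: 0.0
```

```bash
python3 st.py; python3 - <<'E'
from kin import *
o=robot.get_obs(); p=o['position']; Q=Ro.from_quat(o['tool_rot'])
zt=Q.apply([0,0,1]); B=p-.13*zt; print('retract to',B)
R=Ro.from_euler('x',40,degrees=True)*RT(90,0); z2=R.apply([0,0,1]); x2=R.apply([1,0,0]); print(z2,x2)
T=lambda y,z,x=.592: np.array([x,y,z])-.014*z2   # tip centre -> TCP
S=T(-.10,.12); D=T(-.085,.040); E_=T(.0865-.0073,.040)
q=o['q']
for P_,r in((B,Q),(S,R),(D,R),(E_,R)): q,e=ik(P_,r,q); print(P_.round(4),q.round(2),e)
w=np.degrees((Q.inv()*R).as_rotvec()); print(w,np.linalg.norm(w))
plan(S,R,14,p=B,Q=Q)
E
```

```text
12.67 [ 0.523  -0.0127  0.0715] F [-0.5 -0.2  1.4] M [-0.25  0.06 -0.03] sh [ 0.5544 -0.0144  0.0754] tip [ 0.6564 -0.0153  0.0754] ax [ 1.0e+00 -8.4e-03  2.0e-04] 0.0399
retract to [ 0.52315883 -0.07762858  0.1841917 ]
[ 5.55111512e-17  6.42787610e-01 -7.66044443e-01] [1.11022302e-16 7.66044443e-01 6.42787610e-01]
[ 0.5232 -0.0776  0.1842] [-0.6   0.57  1.66  0.45  1.25  0.76] 9.43689570931383e-15
[ 0.592  -0.109   0.1307] [-0.63  0.79  1.45  0.56  1.39 -0.88] 6.0507154842071016e-15
[ 0.592  -0.094   0.0507] [-0.61  0.9   1.49  0.58  1.26 -0.94] 1.7916185202082597e-10
[0.592  0.0702 0.0507] [-0.38  0.87  1.63  0.74  1.09 -0.88] 1.942890293094024e-15
[  7.91006174   7.90946708 -90.32581598] 91.01583257650582
[0.5, 0.38, 0.22] [0.57, 0.56, -6.45]
[0.45, 0.44, 0.22] [0.57, 0.56, -6.45]
[0.39, 0.48, 0.22] [0.57, 0.56, -6.45]
[0.33, 0.53, 0.22] [0.57, 0.56, -6.45]
[0.27, 0.56, 0.22] [0.57, 0.56, -6.45]
[0.2, 0.59, 0.21] [0.57, 0.56, -6.45]
[0.13, 0.61, 0.21] [0.57, 0.56, -6.45]
[0.06, 0.63, 0.2] [0.57, 0.56, -6.45]
[-0.01, 0.63, 0.2] [0.57, 0.56, -6.45]
[-0.08, 0.63, 0.19] [0.57, 0.56, -6.45]
[-0.16, 0.62, 0.18] [0.57, 0.56, -6.45]
[-0.23, 0.6, 0.17] [0.57, 0.56, -6.45]
[-0.29, 0.57, 0.17] [0.57, 0.56, -6.45]
[-0.36, 0.53, 0.16] [0.57, 0.56, -6.45]
```

{"op": "move_arm", "data": {"commands": [{"hand": 5, "travel": [0, 0, -2], "twist": [0, 0, 0]}, {"hand": 5, "travel": [0, 0, -2.6], "twist": [0, 0, 0]}, {"hand": 4, "travel": [0, 0, -2.8], "twist": [0, 0, 0]}, {"hand": 2, "travel": [0, 0, -2.8], "twist": [0, 0, 0]}, {"hand": 0, "travel": [0, 0, -2.8], "twist": [0, 0, 0]}], "force": 30}}

```text
time: 13.08
position: [0.5227, -0.078, 0.1853]
tool_rot: [0.966, -0.005, -0.002, -0.259]
ft_force: [0.6, -0.0, 0.2]
grip_width: 0.0374
grip_force: 0.0
```

```bash
python3 - <<'E'
from h import *
t,ft=cam('top'); s,fs=cam('scene')
im=np.zeros((560,800,3),np.uint8)
im[:,:400]=cv2.resize(t['frame'][140:280,240:340,::-1],None,fx=4,fy=4,interpolation=cv2.INTER_CUBIC)
im[:,400:]=cv2.resize(s['frame'][140:280,230:330,::-1],None,fx=4,fy=4,interpolation=cv2.INTER_CUBIC)
cv2.imwrite('pics/ins.png',im)
E
```

```text
(no output)
```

View pics/ins.png

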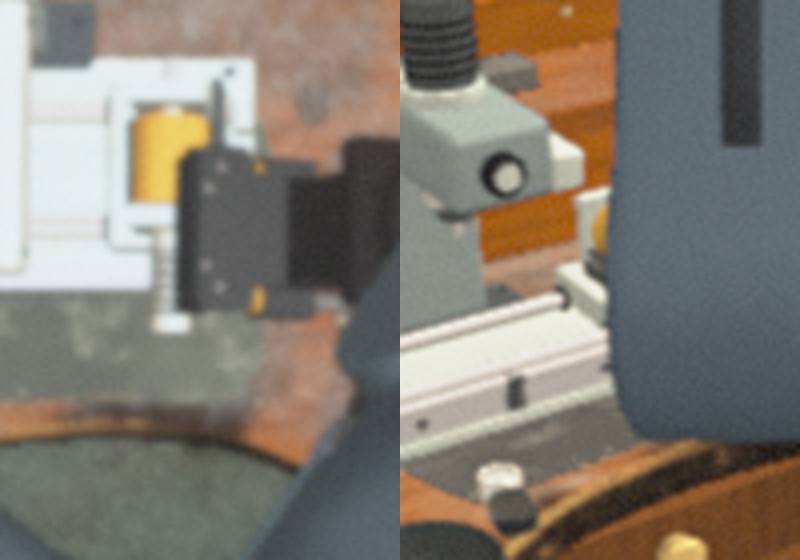

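The inserted handle sticks out of the near bearing at top crop (170,228–330), about its full 60 mm, so the shoulder is home and the hand is clear. Next I'll turn the tool to the push pose.

{"op": "move_arm", "data": {"commands": [{"hand": 0, "travel": [0.5, 0.38, 0.22], "twist": [0.57, 0.56, -6.45]}, {"hand": 0, "travel": [0.45, 0.44, 0.22], "twist": [0.57, 0.56, -6.45]}, {"hand": 0, "travel": [0.39, 0.48, 0.22], "twist": [0.57, 0.56, -6.45]}, {"hand": 0, "travel": [0.33, 0.53, 0.22], "twist": [0.57, 0.56, -6.45]}, {"hand": 0, "travel": [0.27, 0.56, 0.22], "twist": [0.57, 0.56, -6.45]}]}}

```text
time: 13.6
position: [0.5469, -0.0879, 0.1639]
tool_rot: [0.921, 0.26, 0.093, -0.273]
ft_force: [-0.1, -0.2, 0.0]
grip_width: 0.0015
grip_force: 0.0
```

{"op": "move_arm", "data": {"commands": [{"hand": 0, "travel": [0.2, 0.59, 0.21], "twist": [0.57, 0.56, -6.45]}, {"hand": 0, "travel": [0.13, 0.61, 0.21], "twist": [0.57, 0.56, -6.45]}, {"hand": 0, "travel": [0.06, 0.63, 0.2], "twist": [0.57, 0.56, -6.45]}, {"hand": 0, "travel": [0, 0.63, 0.2], "twist": [0.57, 0.56, -6.45]}, {"hand": 0, "travel": [-0.08, 0.63, 0.19], "twist": [0.57, 0.56, -6.45]}]}}

```text
time: 14.02
position: [0.5714, -0.0989, 0.1446]
tool_rot: [0.804, 0.501, 0.181, -0.265]
ft_force: [-0.9, -0.2, 0.8]
grip_width: 0.0005
grip_force: 0.0
```

{"op": "move_arm", "data": {"commands": [{"hand": 0, "travel": [-0.16, 0.62, 0.18], "twist": [0.57, 0.56, -6.45]}, {"hand": 0, "travel": [-0.23, 0.6, 0.17], "twist": [0.57, 0.56, -6.45]}, {"hand": 0, "travel": [-0.29, 0.57, 0.17], "twist": [0.57, 0.56, -6.45]}, {"hand": 0, "travel": [-0.36, 0.53, 0.16], "twist": [0.57, 0.56, -6.45]}, {"hand": 0, "travel": [0, 0, 0], "twist": [0, 0, 0]}]}}

```text
time: 14.43
position: [0.5916, -0.1085, 0.1283]
tool_rot: [0.664, 0.665, 0.241, -0.244]
ft_force: [0.7, 0.2, 1.2]
grip_width: 0.0004
grip_force: 0.0
```

```bash
python3 - <<'E'
from kin import *
cam('top');o=robot.get_obs(); p=o['position']; Q=Ro.from_quat(o['tool_rot']); print(o['time'],p,o['grip_width'],o['ft_force'])
R=Ro.from_euler('x',40,degrees=True)*RT(90,0); z2=R.apply([0,0,1])
T=lambda y,z,x=.592: np.array([x,y,z])-.014*z2
plan(T(-.085,.040),R,4); print('y dir in tool',R.inv().apply([0,1,0]),'z',R.inv().apply([0,0,1]))
E
```

```text
14.4833 [ 0.59103109 -0.10801791  0.12884825] 0.00022692623263713746 [-0.20725311 -0.27466056 -0.30962346]
[-0.99, 0.04, 1.72] [-0.06, -0.03, -0.06]
[-0.99, 0.03, 1.72] [-0.06, -0.03, -0.06]
[-0.99, 0.03, 1.72] [-0.06, -0.03, -0.06]
[-0.99, 0.03, 1.72] [-0.06, -0.03, -0.06]
y dir in tool [ 7.66044443e-01 -1.11022302e-16  6.42787610e-01] z [ 6.42787610e-01 -5.55111512e-17 -7.66044443e-01]
```

{"op": "move_arm", "data": {"commands": [{"hand": 0, "travel": [-1.0, 0.03, 1.72], "twist": [0, 0, 0]}, {"hand": 0, "travel": [-1.0, 0.03, 1.72], "twist": [0, 0, 0]}, {"hand": 0, "travel": [-1.0, 0.03, 1.72], "twist": [0, 0, 0]}, {"hand": 0, "travel": [-1.0, 0.03, 1.72], "twist": [0, 0, 0]}, {"hand": 0, "travel": [0, 0, 0], "twist": [0, 0, 0]}]}}

```text
time: 14.9
position: [0.5894, -0.0924, 0.0488]
tool_rot: [0.665, 0.663, 0.239, -0.247]
ft_force: [-1.1, -0.3, -0.0]
grip_width: 0.0008
grip_force: 0.0
```

{"op": "move_arm", "data": {"commands": [{"hand": 0, "travel": [0.77, 0, 0.64], "twist": [0, 0, 0]}, {"hand": 0, "travel": [0.77, 0, 0.64], "twist": [0, 0, 0]}, {"hand": 0, "travel": [0.38, 0, 0.32], "twist": [0, 0, 0]}, {"hand": 0, "travel": [0, 0, 0], "twist": [0, 0, 0]}, {"hand": 0, "travel": [0, 0, 0], "twist": [0, 0, 0]}]}}

```text
time: 15.32
position: [0.5922, -0.0691, 0.053]
tool_rot: [0.664, 0.665, 0.241, -0.243]
ft_force: [0.3, -0.8, -0.2]
grip_width: 0.0007
grip_force: 0.0
```

```bash
cat > pst.py <<'E'
from h import *
o=robot.get_obs(); p=o['position'];R=Ro.from_quat(o['tool_rot']); t=p+R.apply([0,0,.014]); c=t+R.apply([.0095,0,0])
print(round(o['time'],2),'tcp',p.round(4),'F',o['ft_force'].round(1),'tip',t.round(4),'corner',c.round(4),'Y',R.inv().apply([0,1,0]).round(3))
E
python3 pst.py
```

```text
15.32 tcp [ 0.5922 -0.0691  0.053 ] F [ 0.3 -0.8 -0.2] tip [ 0.5921 -0.0601  0.0423] corner [ 0.5921 -0.0528  0.0484] Y [0.766 0.002 0.643]
```

{"op": "move_arm", "data": {"commands": [{"hand": 0, "travel": [0.38, 0, 0.32], "twist": [0, 0, 0]}, {"hand": 0, "travel": [0.31, 0, 0.26], "twist": [0, 0, 0]}, {"hand": 0, "travel": [0.15, 0, 0.13], "twist": [0, 0, 0]}, {"hand": 0, "travel": [0, 0, 0], "twist": [0, 0, 0]}]}}

```text
time: 15.65
position: [0.5918, -0.0582, 0.0521]
tool_rot: [0.664, 0.664, 0.241, -0.244]
ft_force: [-0.0, 0.4, 0.1]
grip_width: 0.0003
grip_force: 0.0
```

```bash
python3 pst.py
```

```text
15.65 tcp [ 0.5918 -0.0582  0.0521] F [-0.   0.4  0.1] tip [ 0.5917 -0.0492  0.0413] corner [ 0.5918 -0.0419  0.0475] Y [0.765 0.002 0.644]
```

{"op": "move_arm", "data": {"commands": [{"hand": 0, "travel": [0.15, 0, 0.13], "twist": [0, 0, 0]}, {"hand": 0, "travel": [0.15, 0, 0.13], "twist": [0, 0, 0]}, {"hand": 0, "travel": [0.08, 0, 0.06], "twist": [0, 0, 0]}, {"hand": 0, "travel": [0, 0, 0], "twist": [0, 0, 0]}]}}

```text
time: 15.98
position: [0.5918, -0.0534, 0.0519]
tool_rot: [0.664, 0.664, 0.241, -0.244]
ft_force: [-0.2, -0.4, 0.8]
grip_width: 0.0006
grip_force: 0.2
```

```bash
python3 pst.py
```

```text
15.98 tcp [ 0.5918 -0.0534  0.0519] F [-0.2 -0.4  0.8] tip [ 0.5917 -0.0444  0.0412] corner [ 0.5917 -0.0371  0.0473] Y [0.765 0.001 0.644]
```

{"op": "move_arm", "data": {"commands": [{"hand": 0, "travel": [0.15, 0, 0.13], "twist": [0, 0, 0]}, {"hand": 0, "travel": [0.15, 0, 0.13], "twist": [0, 0, 0]}, {"hand": 0, "travel": [0, 0, 0], "twist": [0, 0, 0]}]}}

```text
time: 16.23
position: [0.5917, -0.0491, 0.0519]
tool_rot: [0.664, 0.664, 0.241, -0.244]
ft_force: [0.0, -0.5, 1.4]
grip_width: 0.0002
grip_force: 0.1
```

```bash
python3 pst.py; python3 - <<'E'
from meas import *
c,f=cam('top'); V=c['frame'].mean(2); S=c['frame'].max(2).astype(float)-c['frame'].min(2)
for v in(170,174,180,185): print(v,V[v,262:310].astype(int), [np.round(x,1) for x in edges(S,262,300,v)])
E
```

```text
16.23 tcp [ 0.5917 -0.0491  0.0519] F [ 0.  -0.5  1.4] tip [ 0.5916 -0.0401  0.0412] corner [ 0.5916 -0.0328  0.0473] Y [0.765 0.001 0.644]
170 [146 145 143 141 143 147 145 146 144 146 145 144 144 145 144 144 145 146
 143 143 146 145 145 145 146 145 142 145 146 144 142 145 143 140 143 145
 141 142 145 143 142 142 140 141 142 143 142 140] [np.float32(268.7), np.float32(271.7)]
174 [142 141 145 146 142 145 145 145 146 146 147 145 144 147 148 145 146 147
 146 147 146 144 145 144 146 147 145 145 147 146 146 144 142 145 144 144
 145 143 140 142 142 142 142 142 143 142 142 143] [np.float32(283.1), np.float32(285.8)]
180 [139 138 140 140 139 141 141 142 141 143 144 145 147 148 146 149 147 146
 147 147 149 149 148 145 146 146 145 148 147 147 145 143 145 148 147 146
 146 142 143 145 145 144 141 144 147 142 143 143] [np.float32(296.2), np.float32(282.8)]
185 [133 137 136 134 138 136 140 137 139 139 139 141 142 142 143 146 144 148
 146 146 148 148 147 148 146 147 146 145 146 149 145 145 146 148 144 144
 146 145 142 146 145 143 145 144 146 145 146 145] [np.float32(269.5), np.float32(272.2)]
```

{"op": "move_arm", "data": {"commands": [{"hand": 0, "travel": [0.15, 0, 0.13], "twist": [0, 0, 0]}, {"hand": 0, "travel": [0.15, 0, 0.13], "twist": [0, 0, 0]}, {"hand": 0, "travel": [0.15, 0, 0.13], "twist": [0, 0, 0]}, {"hand": 0, "travel": [0, 0, 0], "twist": [0, 0, 0]}]}}

```text
time: 16.62
position: [0.5916, -0.0431, 0.0518]
tool_rot: [0.664, 0.664, 0.241, -0.244]
ft_force: [0.4, 0.4, 1.3]
grip_width: 0.0003
grip_force: 0.1
```

```bash
python3 pst.py
```

```text
16.62 tcp [ 0.5916 -0.0431  0.0518] F [0.4 0.4 1.3] tip [ 0.5916 -0.034   0.0411] corner [ 0.5916 -0.0268  0.0472] Y [0.765 0.002 0.644]
```

```bash
python3 - <<'E'
from h import *
s,fs=cam('scene'); t,ft=cam('top')
def ymask(I): 
    h=cv2.cvtColor(I,cv2.COLOR_RGB2HSV); return ((h[...,0]>18)&(h[...,0]<30)&(h[...,1]>140)&(h[...,2]>120)).astype(np.uint8)
for nm,I,(a,b,c,d) in(('scene0',np.load('scene0.npy'),(170,230,230,330)),('scene',s['frame'],(170,230,230,330)),('top0',np.load('top0.npy'),(150,215,200,310)),('top',t['frame'],(150,215,200,310))):
    m=ymask(I)[a:b,c:d]; n,l,st,ct=cv2.connectedComponentsWithStats(m)
    print(nm,[(st[i][:5]+[c,a,0,0,0]).tolist() for i in range(1,n) if st[i,4]>5])
# low-sat dark/blue arm columns in top rows: where occluded
F0=np.load('topavg.npy').mean(2); d=np.abs(t['frame'].mean(2)-F0)>25
for v in (165,180,195,205,212,220): print(v,''.join('#' if x else '.' for x in d[v,230:320]))
d=np.abs(s['frame'].mean(2)-np.load('scene0.npy').mean(2))>25
for v in range(176,232,6): print(v,''.join('#' if x else '.' for x in d[v,240:340]))
E
```

```text
scene0 [[279, 190, 14, 15, 99]]
scene [[274, 192, 8, 15, 78]]
top0 [[275, 169, 17, 20, 308]]
top []
165 ####.##########################################################....#######................
180 ##########################################.......############..###.#######................
195 ###############################################################....#######.###......#.....
205 ###########################################################################.###...........
212 ...#################################################......#################...............
220 ....................................................................##....................
176 ................................................###.#.##########.###.####..######.####.##.#......#..
182 .................................................#..#.#####.#####.##..###..##################.##.###
188 ................................###.......########.#######.######.#.##..##..########################
194 .............................#####..##....#########################.....#.###...####################
200 .............................####..###....#####################.......#.......#.##......############
206 ............................#..######.........#################.#.........##################.#######
212 ............................######.########....####.#############.#################.###..###........
218 ........................############.###############################################################
224 ....................................#########################...#############################..#....
230 ..........................................###############################.#.#....###################
```

The brass blob in the scene view has moved left from 279 to 274, so the carriage has left its detent and is sliding. I'll keep pushing.

{"op": "move_arm", "data": {"commands": [{"hand": 0, "travel": [0.61, 0, 0.51], "twist": [0, 0, 0]}, {"hand": 0, "travel": [0.61, 0, 0.51], "twist": [0, 0, 0]}, {"hand": 0, "travel": [0.61, 0, 0.51], "twist": [0, 0, 0]}, {"hand": 0, "travel": [0.61, 0, 0.51], "twist": [0, 0, 0]}, {"hand": 0, "travel": [0.61, 0, 0.51], "twist": [0, 0, 0]}]}}

```text
time: 17.13
position: [0.5918, -0.0029, 0.0517]
tool_rot: [0.664, 0.664, 0.241, -0.243]
ft_force: [0.5, -2.0, -0.8]
grip_width: 0.0002
grip_force: 1.0
```

{"op": "move_arm", "data": {"commands": [{"hand": 0, "travel": [0.61, 0, 0.51], "twist": [0, 0, 0]}, {"hand": 0, "travel": [0.61, 0, 0.51], "twist": [0, 0, 0]}, {"hand": 0, "travel": [0.61, 0, 0.51], "twist": [0, 0, 0]}, {"hand": 0, "travel": [0.46, 0, 0.38], "twist": [0, 0, 0]}, {"hand": 0, "travel": [0.3, 0, 0.26], "twist": [0, 0, 0]}]}}

```text
time: 17.55
position: [0.5914, 0.0312, 0.0521]
tool_rot: [0.664, 0.664, 0.241, -0.244]
ft_force: [1.1, -1.5, -0.7]
grip_width: 0.0005
grip_force: 0.8
```

{"op": "move_arm", "data": {"commands": [{"hand": 0, "travel": [0, 0, 0], "twist": [0, 0, 0]}, {"hand": 0, "travel": [0, 0, 0], "twist": [0, 0, 0]}]}}

```text
time: 17.72
position: [0.5912, 0.0307, 0.0521]
tool_rot: [0.664, 0.664, 0.241, -0.244]
ft_force: [-0.1, 0.6, 0.4]
grip_width: 0.0007
grip_force: 0.0
```

```bash
python3 pst.py; cat > car.py <<'E'
from h import *
from scipy.optimize import brentq
s,fs=cam('scene')
def ym(I):
    h=cv2.cvtColor(I,cv2.COLOR_RGB2HSV); m=((h[...,0]>18)&(h[...,0]<30)&(h[...,1]>140)&(h[...,2]>120)).astype(np.uint8); m[:170]=0;m[235:]=0;m[:,:220]=0;m[:,310:]=0
    n,l,st,ct=cv2.connectedComponentsWithStats(m); i=1+st[1:,4].argmax(); return st[i]
a=ym(np.load('scene0.npy')); b=ym(s['frame'])
u=lambda d: proj(s,fs,[.566,-.0127+.022+d,.08])
print(a,b,'travel est by left edge',brentq(lambda d:u(d)[0]-u(0)[0]-(b[0]-a[0]),-.05,.2), 'expect du,dv at .130',u(.13)-u(0))
E
python3 car.py
```

```text
17.72 tcp [0.5912 0.0307 0.0521] F [-0.1  0.6  0.4] tip [0.5912 0.0397 0.0414] corner [0.5912 0.0469 0.0476] Y [0.764 0.002 0.645]
[279 190  14  15  99] [249 198  15  15  95] travel est by left edge 0.09026607784052681 expect du,dv at .130 [-44.01508085  11.86907031]
```

{"op": "move_arm", "data": {"commands": [{"hand": 0, "travel": [0.46, 0, 0.38], "twist": [0, 0, 0]}, {"hand": 0, "travel": [0.46, 0, 0.38], "twist": [0, 0, 0]}, {"hand": 0, "travel": [0.46, 0, 0.38], "twist": [0, 0, 0]}, {"hand": 0, "travel": [0.46, 0, 0.38], "twist": [0, 0, 0]}, {"hand": 0, "travel": [0.3, 0, 0.26], "twist": [0, 0, 0]}]}}

```text
time: 18.18
position: [0.5916, 0.0586, 0.0522]
tool_rot: [0.664, 0.664, 0.241, -0.244]
ft_force: [1.5, -0.7, -1.0]
grip_width: 0.0001
grip_force: 0.8
```

{"op": "move_arm", "data": {"commands": [{"hand": 0, "travel": [0, 0, 0], "twist": [0, 0, 0]}, {"hand": 0, "travel": [0, 0, 0], "twist": [0, 0, 0]}]}}

```text
time: 18.35
position: [0.5912, 0.0586, 0.0522]
tool_rot: [0.664, 0.664, 0.241, -0.244]
ft_force: [-1.4, -0.9, 0.5]
grip_width: 0.0003
grip_force: 0.0
```

```bash
python3 pst.py;python3 car.py
```

```text
18.35 tcp [0.5912 0.0586 0.0522] F [-1.4 -0.9  0.5] tip [0.5911 0.0676 0.0415] corner [0.5911 0.0749 0.0476] Y [0.765 0.002 0.645]
[279 190  14  15  99] [240 200  15  15  98] travel est by left edge 0.11595085777030348 expect du,dv at .130 [-44.01508085  11.86907031]
```

{"op": "move_arm", "data": {"commands": [{"hand": 0, "travel": [0.23, 0, 0.19], "twist": [0, 0, 0]}, {"hand": 0, "travel": [0.23, 0, 0.19], "twist": [0, 0, 0]}, {"hand": 0, "travel": [0.12, 0, 0.1], "twist": [0, 0, 0]}, {"hand": 0, "travel": [0, 0, 0], "twist": [0, 0, 0]}]}}

```text
time: 18.73
position: [0.5916, 0.0656, 0.0522]
tool_rot: [0.664, 0.664, 0.241, -0.244]
ft_force: [-0.6, 0.1, -0.3]
grip_width: 0.0006
grip_force: 0.1
```

```bash
python3 pst.py;python3 car.py
```

```text
18.73 tcp [0.5916 0.0656 0.0522] F [-0.6  0.1 -0.3] tip [0.5915 0.0746 0.0415] corner [0.5915 0.0818 0.0476] Y [0.765 0.001 0.644]
[279 190  14  15  99] [238 201  15  15  98] travel est by left edge 0.12157587103177693 expect du,dv at .130 [-44.01508085  11.86907031]
```

{"op": "move_arm", "data": {"commands": [{"hand": 0, "travel": [0.15, 0, 0.13], "twist": [0, 0, 0]}, {"hand": 0, "travel": [0.08, 0, 0.06], "twist": [0, 0, 0]}, {"hand": 0, "travel": [0, 0, 0], "twist": [0, 0, 0]}]}}

```text
time: 19.03
position: [0.5916, 0.0684, 0.0522]
tool_rot: [0.664, 0.664, 0.241, -0.244]
ft_force: [1.0, 0.3, -0.8]
grip_width: 0.0
grip_force: 0.2
```

```bash
python3 pst.py;python3 car.py
```

```text
19.03 tcp [0.5916 0.0684 0.0522] F [ 1.   0.3 -0.8] tip [0.5915 0.0774 0.0415] corner [0.5915 0.0847 0.0476] Y [0.765 0.001 0.644]
[279 190  14  15  99] [237 201  15  15  94] travel est by left edge 0.12437727634575986 expect du,dv at .130 [-44.01508085  11.86907031]
```

{"op": "move_arm", "data": {"commands": [{"hand": 0, "travel": [0.08, 0, 0.06], "twist": [0, 0, 0]}, {"hand": 0, "travel": [0, 0, 0], "twist": [0, 0, 0]}, {"hand": 0, "travel": [0, 0, 0], "twist": [0, 0, 0]}]}}

```text
time: 19.33
position: [0.5916, 0.0693, 0.0522]
tool_rot: [0.664, 0.664, 0.241, -0.244]
ft_force: [-0.6, -0.1, 0.2]
grip_width: 0.0004
grip_force: 0.2
```

```bash
cat > car2.py <<'E'
from h import *
from scipy.optimize import brentq
def cen(I,r):
    h=cv2.cvtColor(I.astype(np.uint8),cv2.COLOR_RGB2HSV); m=((h[...,0]>18)&(h[...,0]<30)&(h[...,1]>110)&(h[...,2]>100))*h[...,1].astype(float)
    a,b,c,d=r; m=m[a:b,c:d]; y,x=np.mgrid[a:b,c:d]; return (m*x).sum()/m.sum(),(m*y).sum()/m.sum(),m.sum()
fr=[]
for i in range(4): s,fs=cam('scene'); fr.append(s['frame'].astype(float))
I=np.mean(fr,0); np.save('sc_now.npy',I); a=cen(np.load('scene0.npy'),(184,210,272,300)); b=cen(I,(192,222,228,262))
u=lambda d: proj(s,fs,[.585,-.0127+.01+d,.085])
print(np.round(a,2),np.round(b,2),'travel',brentq(lambda d:u(d)[0]-u(0)[0]-(b[0]-a[0]),-.05,.2))
E
python3 pst.py;python3 car2.py
```

```text
19.33 tcp [0.5916 0.0693 0.0522] F [-0.6 -0.1  0.2] tip [0.5916 0.0783 0.0415] corner [0.5916 0.0855 0.0476] Y [0.765 0.001 0.644]
[  284.68   195.88 19216.  ] [  241.86   206.15 18532.  ] travel 0.12893493334967404
```

{"op": "move_arm", "data": {"commands": [{"hand": 0, "travel": [0.08, 0, 0.06], "twist": [0, 0, 0]}, {"hand": 0, "travel": [0, 0, 0], "twist": [0, 0, 0]}, {"hand": 0, "travel": [0, 0, 0], "twist": [0, 0, 0]}]}}

```text
time: 19.78
position: [0.5916, 0.0702, 0.0523]
tool_rot: [0.664, 0.664, 0.241, -0.244]
ft_force: [0.1, 0.1, -0.3]
grip_width: 0.0005
grip_force: 0.3
```

```bash
python3 pst.py;python3 car2.py
```

```text
19.78 tcp [0.5916 0.0702 0.0523] F [ 0.1  0.1 -0.3] tip [0.5915 0.0793 0.0416] corner [0.5916 0.0865 0.0477] Y [0.765 0.001 0.644]
[  284.68   195.88 19216.  ] [  241.71   206.32 18389.  ] travel 0.12936394849209182
```

{"op": "move_arm", "data": {"commands": [{"hand": 0, "travel": [-0.77, 0, -0.64], "twist": [0, 0, 0]}, {"hand": 0, "travel": [-1.5, 0, -1.3], "twist": [0, 0, 0]}, {"hand": 0, "travel": [-1.5, 0, -1.3], "twist": [0, 0, 0]}, {"hand": 0, "travel": [0, 0, -3], "twist": [0, 0, 0]}, {"hand": 0, "travel": [0, 0, -4], "twist": [0, 0, 0]}]}}

```text
time: 20.4
position: [0.5898, -0.0243, 0.1049]
tool_rot: [0.664, 0.663, 0.24, -0.247]
ft_force: [0.6, -0.1, -1.3]
grip_width: 0.0001
grip_force: 0.0
```

{"op": "move_arm", "data": {"commands": [{"hand": 0, "travel": [0, 0, -4], "twist": [0, 0, 0]}, {"hand": 0, "travel": [0, 0, -4], "twist": [0, 0, 0]}, {"hand": 0, "travel": [-1, 0, -4], "twist": [0, 0, 0]}, {"hand": 0, "travel": [-3, 0, -3], "twist": [0, 0, 0]}, {"hand": 0, "travel": [-3, 0, -3], "twist": [0, 0, 0]}]}}

```text
time: 20.82
position: [0.5925, -0.1947, 0.2014]
tool_rot: [0.664, 0.665, 0.241, -0.242]
ft_force: [0.2, 1.1, -0.3]
grip_width: 0.0007
grip_force: 0.0
```

{"op": "move_arm", "data": {"commands": [{"hand": 0, "travel": [-3, 0, -2.5], "twist": [0, 0, 0]}, {"hand": 0, "travel": [-3, 0, -2.5], "twist": [0, 0, 0]}, {"hand": 0, "travel": [-3, 0, -2.5], "twist": [0, 0, 0]}, {"hand": 0, "travel": [-3, 0, -2.5], "twist": [0, 0, 0]}, {"hand": 0, "travel": [0, 0, 0], "twist": [0, 0, 0]}]}}

```text
time: 21.23
position: [0.5913, -0.3578, 0.1966]
tool_rot: [0.668, 0.662, 0.24, -0.24]
ft_force: [0.3, 1.1, -0.9]
grip_width: 0.0006
grip_force: 0.0
```

```bash
python3 pst.py;python3 car2.py; python3 - <<'E'
from h import *
t,ft=cam('top'); s,fs=cam('scene')
im=np.zeros((560,800,3),np.uint8)
im[:,:400]=cv2.resize(t['frame'][130:270,200:300,::-1],None,fx=4,fy=4,interpolation=cv2.INTER_CUBIC)
im[:,400:]=cv2.resize(s['frame'][140:280,210:310,::-1],None,fx=4,fy=4,interpolation=cv2.INTER_CUBIC)
cv2.imwrite('pics/end.png',im); np.save('topend.npy',t['frame'])
E
```

```text
21.23 tcp [ 0.5913 -0.3578  0.1966] F [ 0.3  1.1 -0.9] tip [ 0.5913 -0.3488  0.1859] corner [ 0.5914 -0.3415  0.1919] Y [ 0.769 -0.007  0.639]
[  284.68   195.88 19216.  ] [  241.56   206.22 18525.  ] travel 0.1297901868977113
```

View pics/end.png

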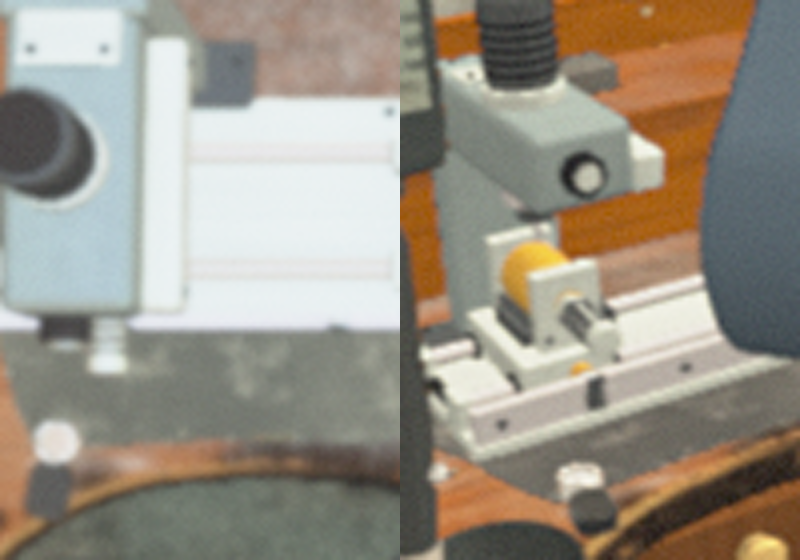

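```bash
python3 - <<'E'
from meas import *
im=[];
for i in range(4): c,f=cam('top'); im.append(c['frame'].astype(float))
im=np.mean(im,0); V=im.mean(2); S=im.max(2)-im.min(2)
for v in range(214,222): l,r=edges(V,219,236,v); print(v,l,r,onz(c,f,(l+r)/2,v,.076)[:2])
# bystanders vs start
I0=np.load('topavg.npy')
for n,(a,b,p,q) in dict(brush=(125,178,328,405),loupe=(228,262,200,225)).items(): print(n,np.abs(im[a:b,p:q]-I0[a:b,p:q]).mean(),np.abs(im[a:b,p:q]-I0[a:b,p:q]).max())
E
```

```text
214 222.72728 230.75505 [0.50999223 0.11759974]
215 222.98645 230.72049 [0.50766638 0.11728327]
216 223.19894 230.57222 [0.50534121 0.11715319]
217 223.36078 230.27069 [0.50301658 0.11725997]
218 222.8278 230.36769 [0.50069226 0.11771059]
219 222.08246 230.90605 [0.49836963 0.11789524]
220 221.85626 231.08049 [0.49604851 0.11789973]
221 221.83885 231.0949 [0.49372861 0.11784767]
brush 9.605396961529037 26.5
loupe 8.731225490196078 15.375
```

The arbor sits at y = 0.1175, against 0.1174 expected at the detent. Its handle end is at x ≈ 0.49, so the shoulder is at 0.55, home. The brush and loupe have not moved, so I'm handing in.

```bash
python3 -c "
from rig import robot
print(robot.hand_in())"
```

```text
the job is handed in; nothing more can be done
None
```

The job is handed in at about 21 s: the arbor is home through both bearings and the roller, the carriage measures about 0.130 along its rails (the detent under the spindle), and the brush and loupe look undisturbed in the top view.

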